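# Put the baking set away: nest the measuring cups, clip in the scrapers

### The job

Put the washed baking set away on the storage board. Nest all the upside-down steel measuring cups one inside another in size order in the middle of the round dark inlay, the smallest innermost and every rim flat on the board, and push each scraper blade-first and straight, in the middle of a clip of its own, until the blade is home against the stop. Let the blade itself lift the clip, never the gripper, and leave the jug, the glass bowl and the bag clip where they are.

Things in the scene. Friction and masses are not known exactly. Their poses are not given: they have to be found in the camera images.
- cup1: the smallest of five graded plain steel measuring cups, upside down on the counter (may be absent): straight wall, outside diameter 26 mm, height 36 mm, wall 2.5 mm, closed end 3 mm thick on top; origin at the centre of the rim plane underneath, z up. Has 3 mm play all round over the next smaller cup and clears its top by 6 mm. Grip round the outside near the top.
- cup2: the second smallest of five graded plain steel measuring cups, upside down on the counter (may be absent): straight wall, outside diameter 37 mm, height 45 mm, wall 2.5 mm, closed end 3 mm thick on top; origin at the centre of the rim plane underneath, z up. Has 3 mm play all round over the next smaller cup and clears its top by 6 mm. Grip round the outside near the top.
- cup3: the middle of five graded plain steel measuring cups, upside down on the counter (may be absent): straight wall, outside diameter 48 mm, height 54 mm, wall 2.5 mm, closed end 3 mm thick on top; origin at the centre of the rim plane underneath, z up. Has 3 mm play all round over the next smaller cup and clears its top by 6 mm. Grip round the outside near the top.
- cup4: the second largest of five graded plain steel measuring cups, upside down on the counter (may be absent): straight wall, outside diameter 59 mm, height 63 mm, wall 2.5 mm, closed end 3 mm thick on top; origin at the centre of the rim plane underneath, z up. Has 3 mm play all round over the next smaller cup and clears its top by 6 mm. Grip round the outside near the top.
- cup5: the largest of five graded plain steel measuring cups, upside down on the counter (may be absent): straight wall, outside diameter 70 mm, height 72 mm, wall 2.5 mm, closed end 3 mm thick on top; origin at the centre of the rim plane underneath, z up. Has 3 mm play all round over the next smaller cup and clears its top by 6 mm. Grip round the outside near the top.
- scraper1: one of two alike bench scrapers lying flat: steel blade 105 (x) x 70 (y) x 5 mm, about 140 g; a beech grip bar 12 mm thick (x), 62 mm long (y) stands on its rear end, centred 46.5 mm behind the origin (at x = -46.5 mm), its top 37 mm above the underside; origin at the centre of the blade's underside, x towards the leading edge (at x = +52.5 mm), z up
- scraper2: one of two alike bench scrapers lying flat: steel blade 105 (x) x 70 (y) x 5 mm, about 140 g; a beech grip bar 12 mm thick (x), 62 mm long (y) stands on its rear end, centred 46.5 mm behind the origin (at x = -46.5 mm), its top 37 mm above the underside; origin at the centre of the blade's underside, x towards the leading edge (at x = +52.5 mm), z up
- board: fixed wooden storage board, 200 (x) x 370 (y) x 12 mm thick, origin at the centre of its underside, x away from the robot; dark round inlay near its right end, two sprung steel clips side by side on the rest, mouths towards -x
- nest_spot (a point): centre of the round dark inlay (110 mm across, flush with the board), on the board's upper surface; same axes as the board
- clip_a: hinged flap of the left (+y) clip, 56 mm wide; origin on its hinge, 9 mm above the board, 44 mm beyond the lip; axes as the board's when shut, tilts about y (0.09 rad with a blade under it). Sprung: lip rests 1 mm above the board, pressed with 2 N. Before the lip a 20 degree lead-in ramp, 25 mm long, mouth 10 mm above the board: a blade pushed level in +x lifts it with 5 to 15 N
- lip_a (a point): point on the board's upper surface under the middle of the lip of clip a; axes as the board's (x is the direction to push)
- stop_a (a point): point on the board's upper surface at the middle of the steel stop of clip a, 25 mm beyond the lip (+x): the leading edge of a scraper that is home touches it. Stop 7 mm high, 64 mm wide
- clip_b: hinged flap of the middle clip, 56 mm wide; origin on its hinge, 9 mm above the board, 44 mm beyond the lip; axes as the board's when shut, tilts about y (0.09 rad with a blade under it). Sprung: lip rests 1 mm above the board, pressed with 2 N. Before the lip a 20 degree lead-in ramp, 25 mm long, mouth 10 mm above the board: a blade pushed level in +x lifts it with 5 to 15 N
- lip_b (a point): point on the board's upper surface under the middle of the lip of clip b; axes as the board's (x is the direction to push)
- stop_b (a point): point on the board's upper surface at the middle of the steel stop of clip b, 25 mm beyond the lip (+x): the leading edge of a scraper that is home touches it. Stop 7 mm high, 64 mm wide
- jug: brown ceramic jug, 110 mm across, 160 mm tall, origin under its centre; leave alone
- bowl: round glass bowl, 120 mm across, 55 mm tall, origin under its centre; leave alone
- bag_clip: white plastic bag clip, 80 x 18 x 15 mm, origin under its centre; leave alone

How it is judged:
At the end, for the whole second after the job is handed in: Each cup present: rim within 5 mm of the board, tilt under 0.08 rad, within 20 mm of the inlay centre, smaller inside larger. Each scraper flat in a clip: edge within 8 mm of the stop, 15 mm of the middle, 0.2 rad of straight, flap lifted by the blade. All at rest (horizontal distance between each of cup1, cup2, cup3, cup4, cup5 and nest_spot below 0.02 m and z of cup1 in the frame of nest_spot between -0.005 and 0.005 m and angle between each of cup1, cup2, cup3, cup4, cup5's own z axis and vertical below 0.08 rad and linear speed of each of cup1, cup2, cup3, cup4, cup5, scraper1, scraper2 below 0.02 m/s and z of cup2 in the frame of nest_spot between -0.005 and 0.005 m and z of cup3 in the frame of nest_spot between -0.005 and 0.005 m and z of cup4 in the frame of nest_spot between -0.005 and 0.005 m and z of cup5 in the frame of nest_spot between -0.005 and 0.005 m and horizontal distance between cup1 and cup2 below 0.02 m and horizontal distance between cup1 and cup3 below 0.02 m and ((x of scraper1 in the frame of stop_a between -0.0605 and -0.049 m and y of scraper1 in the frame of stop_a between -0.015 and 0.015 m and z of scraper1 in the frame of stop_a below 0.004 m and angle between the x axis of scraper1 and the x axis of stop_a, either way round below 0.2 rad and angle between clip_a's own z axis and vertical above 0.04 rad) or (x of scraper1 in the frame of stop_b between -0.0605 and -0.049 m and y of scraper1 in the frame of stop_b between -0.015 and 0.015 m and z of scraper1 in the frame of stop_b below 0.004 m and angle between the x axis of scraper1 and the x axis of stop_b, either way round below 0.2 rad and angle between clip_b's own z axis and vertical above 0.04 rad)) and ((x of scraper2 in the frame of stop_a between -0.0605 and -0.049 m and y of scraper2 in the frame of stop_a between -0.015 and 0.015 m and z of scraper2 in the frame of stop_a below 0.004 m and angle between the x axis of scraper2 and the x axis of stop_a, either way round below 0.2 rad and angle between clip_a's own z axis and vertical above 0.04 rad) or (x of scraper2 in the frame of stop_b between -0.0605 and -0.049 m and y of scraper2 in the frame of stop_b between -0.015 and 0.015 m and z of scraper2 in the frame of stop_b below 0.004 m and angle between the x axis of scraper2 and the x axis of stop_b, either way round below 0.2 rad and angle between clip_b's own z axis and vertical above 0.04 rad))); the robot touches nothing.
It fails at once if the jug, the glass bowl or the bag clip is disturbed (moved more than 40 mm or tipped) (distance of any of jug, bowl, bag_clip from where it was at the start of the episode above 0.04 m or angle between jug's own z axis and vertical above 0.3 rad).
It fails at once if the gripper touches a clip flap (more than 3 N) (contact force between any of the arm, the fingers and clip_a above 3 N or contact force between any of the arm, the fingers and clip_b above 3 N).
Of cup1, cup2, cup3, cup4, cup5 only 3 to 5 are there at a start; the rules pass over those that are not, and their reading is None.
At some moment in a run one of scraper1, scraper2, cup5 may be knocked a few centimetres aside while the robot is not near it.
It also fails if it takes over 208 s, if anything falls off the work surface, if the arm or the gripper's body presses on something with over 40 N, if the wrist force passes 120 N, or if a joint passes its speed limit or range.

### The arm

A 6-joint arm with a two-finger parallel gripper is mounted at the origin on the work surface. World frame = base frame: x ahead of the robot, y to its left, z up, the work surface at z = 0. Lengths are in m, angles in rad, forces in N, time in s.
With the tool pointing down it reaches from about 0.275 to 0.975 m from the base axis. Payload 8.4 kg.
Tool frame: the origin (TCP) lies where the fingers leave the gripper's body, on its centre line; the fingertips stand 88 mm ahead of it and the grasp point (between the pads) lies 69 mm ahead of it; z points along the fingers, y is the line along which they close (so a half turn about z gives the same grasp; the last joint's range is limited). The gripper opens to 92 mm and grips with 3 to 60 N. Pads are 20 mm wide; open, the fingers measure 128 mm over their backs; the gripper's body (75 mm by 189 mm) begins 69 mm behind the grasp point.
Start: joints at [1.23, 0.353, 1.633, -0, 1.155, -0.002], TCP at [0.208, 0.589, 0.303] pointing down, gripper open.
Joint ranges: [-2.63, 2.63], [-0.92, 2.1], [0.06, 2.66], [-1.3, 4.44], [0, 2.69], [-3.02, 3.02]. Speed limits (rad/s): [2.22, 2.22, 2.79, 3.14, 3.14, 3.14].

### API

Orientations are given as a 3x3 rotation matrix whose columns are the frame's x, y, z axes.
In Python, from rig import ctrl gives the robot as it stands.
- The arm moves only by the shell command python3 nudge.py 'ROWS' [FORCE]. ROWS is a JSON list of rows, 1 to 20 of them, each of 7 numbers: the opening from 0.0 (shut) to 1.0 (fully open), then dx, dy, dz in m, then a rotation vector rx, ry, rz in rad; each row shifts and turns the commanded pose from where the row before left it, along the tool's axes as they then stand; what a row does not reach is not made up. A row lasts 1/12 s, in which the tool goes at most 0.0417 m and 0.125 rad, less where a joint would pass 70% of its speed; a pose out of reach is approached as far as the arm can. The fingers move at their own pace and stop on an object; FORCE is the grip in N (left out, the last holds). Time passes only in rows, so rows that do not move let the fingers close. It prints the time, the measured TCP pose, the force, the opening and the grip force at its end.
- ctrl.get_obs(): the state, without advancing time (a new reading comes with each control period).
- ctrl.read_camera(name): name is "scene" or "top" or "wrist"; returns the picture (400x640x3 uint8, red, green, blue); there is no depth.
- ctrl.camera_params(name): a dict with "fx", "fy", "cx", "cy" (pixels), "distortion" ([k1, k2, p1, p2, k3] as OpenCV has them; the pictures are not rectified), "world_to_cam" (4x4, takes a point from world to camera coordinates). Camera axes: x right, y down, z forward; pixel columns grow to the right and rows downward; lengths in m; the calibration is good to about 2 mm. A picture is of the moment at which its call begins: read the wrist's pose just before it. camera_params takes no time and is no camera call; for the wrist camera it gives the pose at the moment of the call.
- ctrl.job_done(): hands the job in; it is judged then, once.
The state is a dict: "t": time; "q": joint angles; "qvel": joint speeds; "joint_efforts": joint torques, N m; "tcp_pos": TCP position; "tool_rot": TCP orientation; "wrist_force": force on the tool from outside, world axes, zero at the start; "wrist_torque": the same for the moment, N m; "grip_width": opening from 0.0 (shut) to 1.0 (fully open); "finger_force": force on a finger pad.
Only numpy, scipy, OpenCV 4.12 (cv2) and the standard library are available. Lean on these libraries where they do the work, as an engineer would, in place of code of your own. Each camera call takes 0.05 s, during which the arm holds its last target. There are 200 camera calls.

## Working session

There is one attempt and no reset: what is moved stays moved. The work goes in short steps, Python scripts to look and compute and a shell command to move; the robot and the scene stay as the last step left them, time stands still between calls to the robot, and variables do not carry over. Pictures are saved under pics/ and viewed, at most 14 in all, crops included, and the job is handed in when it is done.

```bash
ls; mkdir -p pics
python3 - <<'E'
from rig import ctrl
import cv2,numpy as np
for n in ("top","scene"):
    im=ctrl.read_camera(n); cv2.imwrite(f"pics/{n}0.png",im[:,:,::-1])
    p=ctrl.camera_params(n); print(n,{k:np.round(v,3).tolist() for k,v in p.items()})
p=ctrl.camera_params("wrist");print({k:np.round(v,3).tolist() for k,v in p.items()})
o=ctrl.get_obs();print({k:np.round(v,3).tolist() for k,v in o.items()})
E
```

```text
nudge.py
pics
rig.py
top {'fx': 407.117, 'fy': 407.117, 'cx': 319.484, 'cy': 207.159, 'distortion': [-0.005, 0.0, 0.0, 0.0, 0.0], 'world_to_cam': [[-0.007, -1.0, -0.029, 0.055], [-0.992, 0.011, -0.127, 0.596], [0.128, 0.028, -0.991, 0.971], [0.0, 0.0, 0.0, 1.0]]}
scene {'fx': 382.793, 'fy': 382.793, 'cx': 320.922, 'cy': 198.512, 'distortion': [0.009, 0.0, 0.0, 0.0, 0.0], 'world_to_cam': [[0.372, 0.928, -0.016, -0.231], [0.642, -0.27, -0.717, -0.312], [-0.67, 0.257, -0.697, 1.644], [0.0, 0.0, 0.0, 1.0]]}
{'fx': 281.92, 'fy': 281.92, 'cx': 316.514, 'cy': 202.222, 'distortion': [-0.001, 0.0, 0.0, 0.0, 0.0], 'world_to_cam': [[0.332, 0.943, -0.002, -0.624], [0.908, -0.319, 0.271, -0.033], [0.255, -0.092, -0.962, 0.391], [0.0, 0.0, 0.0, 1.0]]}
{'t': 0.1, 'q': [1.23, 0.354, 1.634, -0.0, 1.155, -0.002], 'qvel': [-0.001, -0.003, -0.003, 0.002, -0.0, -0.0], 'joint_efforts': [-0.001, -59.491, -33.493, 0.07, 0.018, -0.0], 'tcp_pos': [0.208, 0.589, 0.302], 'tool_rot': [[-0.943, 0.332, -0.0], [0.332, 0.943, -0.001], [-0.0, -0.001, -1.0]], 'wrist_force': [1.507, -0.221, 0.145], 'wrist_torque': [0.023, -0.023, -0.0], 'finger_force': 0.0, 'grip_width': 1.002}
```

View pics/top0.png

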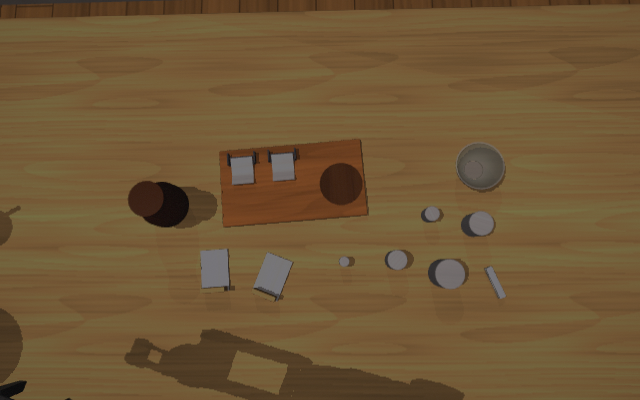

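View pics/scene0.png

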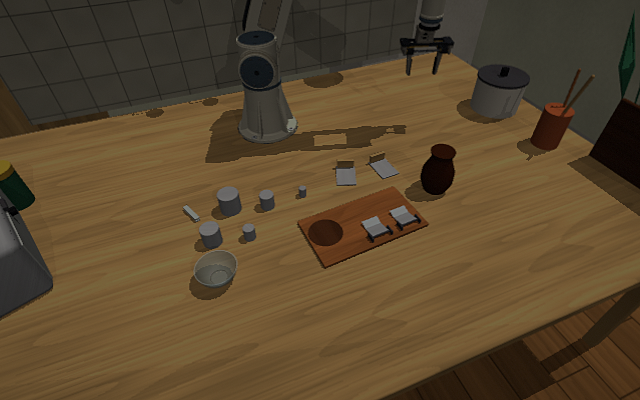

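Top view: five cups at about (344,261), (432,214), (398,260), (481,224) and (450,274). The scrapers are at (215,269) and (273,275), grips to the rear, and the board is at (220–366, 140–226) with its inlay at (341,184) and clips at (242,170) and (283,166). The scene view agrees.

```bash
cat > h.py <<'E'
import cv2,numpy as np
from rig import ctrl
def snap(n,save=None):
    p=ctrl.camera_params(n); im=ctrl.read_camera(n)
    if save: cv2.imwrite(f"pics/{save}.png",im[:,:,::-1])
    return im,p
def ray(p,uv,z):
    """pixels (N,2) -> world points on plane z"""
    K=np.array([[p['fx'],0,p['cx']],[0,p['fy'],p['cy']],[0,0,1.]])
    u=cv2.undistortPoints(np.float32(uv).reshape(-1,1,2),K,np.array(p['distortion'])).reshape(-1,2)
    T=np.array(p['world_to_cam']); C=-T[:3,:3].T@T[:3,3]
    d=np.c_[u,np.ones(len(u))]@T[:3,:3]
    return C+d*((z-C[2])/d[:,2])[:,None]
def cnts(mask,amin,k=3):
    m=cv2.morphologyEx(mask.astype(np.uint8)*255,cv2.MORPH_OPEN,np.ones((k,k)))
    return [c for c in cv2.findContours(m,cv2.RETR_EXTERNAL,cv2.CHAIN_APPROX_NONE)[0] if cv2.contourArea(c)>amin]
def hsv(im): return cv2.cvtColor(im,cv2.COLOR_RGB2HSV)
def st():
    o=ctrl.get_obs(); print('t',round(o['t'],2),'tcp',np.round(o['tcp_pos'],4),'R',np.round(o['tool_rot'],3).tolist(),'f',np.round(o['wrist_force'],1),'g',round(o['grip_width'],3)); return o
def delta(target):
    """world displacement of TCP -> tool axes"""
    o=ctrl.get_obs(); print('tool d',np.round(np.array(o['tool_rot']).T@(np.array(target)-o['tcp_pos']),4))
E
python3 - <<'E'
from h import *
im,p=snap("top"); H=hsv(im); 
m=(H[:,:,1]<60)&(H[:,:,2]>90)
for c in cnts(m,40):
    (u,v),(w,h),a=cv2.minAreaRect(c); print(round(u),round(v),round(w),round(h),round(a),H[int(v),int(u)],ray(p,[[u,v]],0.03)[0].round(3))
for n,uv in dict(inlay=(341,184),clipa=(242,170),clipb=(283,166),c1=(220,152),c2=(360,140),c3=(366,214),c4=(224,226)).items(): print(n,ray(p,[uv],0.012)[0].round(3),H[uv[1],uv[0]])
T=ctrl.camera_params('wrist')['world_to_cam'];C=-T[:3,:3].T@T[:3,3];o=st();print('cam in tool',np.array(o['tool_rot']).T@(C-o['tcp_pos']), 'camaxis', (T[:3,:3]@np.array(o['tool_rot'])).round(3).tolist())
delta([0.45,0.0,0.40])
E
```

```text
495 283 34 7 65 [135   9 119] [ 0.409 -0.374  0.03 ]
450 274 29 28 90 [  0  14 113] [ 0.432 -0.266  0.03 ]
344 262 9 9 90 [  0  13 117] [ 0.462 -0.008  0.03 ]
273 274 27 38 22 [135   4 120] [0.433 0.166 0.03 ]
397 260 19 18 90 [  0  11 119] [ 0.466 -0.139  0.03 ]
214 268 37 27 87 [126  10 122] [0.449 0.312 0.03 ]
481 223 24 23 45 [  5  13 118] [ 0.554 -0.348  0.03 ]
432 213 14 14 90 [  0  13 118] [ 0.58  -0.229  0.03 ]
242 170 26 22 86 [150   4 118] [0.695 0.247 0.03 ]
478 167 24 26 90 [ 11  40 101] [ 0.695 -0.349  0.03 ]
283 167 26 21 85 [  0   2 119] [0.703 0.143 0.03 ]
inlay [ 0.659 -0.005  0.012] [ 11 174  60]
clipa [0.699 0.251 0.012] [135   4 119]
clipb [0.708 0.144 0.012] [ 15   4 119]
c1 [0.748 0.31  0.012] [ 12 179 104]
c2 [ 0.775 -0.056  0.012] [ 16 142  63]
c3 [ 0.581 -0.067  0.012] [ 13 170  90]
c4 [0.554 0.295 0.012] [ 13 165  99]
t 0.15 tcp [0.2076 0.5892 0.3021] R [[-0.943, 0.332, -0.0], [0.332, 0.943, -0.001], [-0.0, -0.001, -1.0]] f [-0.6  0.2  0.5] g 1.003
cam in tool [ 0.07492295  0.00021183 -0.08193042] camaxis [[0.001, 1.0, 0.001], [-0.962, 0.001, -0.271], [-0.271, -0.0, 0.962]]
tool d [-0.4244 -0.4752 -0.0974]
```

```bash
python3 nudge.py '[[1,-0.0212,-0.0238,-0.0049,0,0,0],[1,-0.0212,-0.0238,-0.0049,0,0,0],[1,-0.0212,-0.0238,-0.0049,0,0,0],[1,-0.0212,-0.0238,-0.0049,0,0,0],[1,-0.0212,-0.0238,-0.0049,0,0,0],[1,-0.0212,-0.0238,-0.0049,0,0,0],[1,-0.0212,-0.0238,-0.0049,0,0,0],[1,-0.0212,-0.0238,-0.0049,0,0,0],[1,-0.0212,-0.0238,-0.0049,0,0,0],[1,-0.0212,-0.0238,-0.0049,0,0,0],[1,-0.0212,-0.0238,-0.0049,0,0,0],[1,-0.0212,-0.0238,-0.0049,0,0,0],[1,-0.0212,-0.0238,-0.0049,0,0,0],[1,-0.0212,-0.0238,-0.0049,0,0,0],[1,-0.0212,-0.0238,-0.0049,0,0,0],[1,-0.0212,-0.0238,-0.0049,0,0,0],[1,-0.0212,-0.0238,-0.0049,0,0,0],[1,-0.0212,-0.0238,-0.0049,0,0,0],[1,-0.0212,-0.0238,-0.0049,0,0,0],[1,-0.0212,-0.0238,-0.0049,0,0,0]]'
python3 nudge.py '[[1,0,0,0,0,0,-0.102],[1,0,0,0,0,0,-0.102],[1,0,0,0,0,0,-0.102],[1,0,0,0,0,0,-0.102],[1,0,0,0,0,0,0],[1,0,0,0,0,0,0]]'
python3 - <<'E'
from h import *
snap("wrist","w1");st();delta([0.45,0,0.4])
E
```

```text
t: 1.82
tcp_pos: [0.4496, -0.002, 0.4009]
tool_rot: [[-0.943, 0.332, 0.0], [0.332, 0.943, 0.0], [-0.0, 0.0, -1.0]]
wrist_force: [0.4, 1.2, 1.4]
grip_width: 1.0
finger_force: 0.0
t: 2.32
tcp_pos: [0.4493, -0.0004, 0.4006]
tool_rot: [[-0.998, -0.066, -0.0], [-0.066, 0.998, 0.0], [0.0, 0.0, -1.0]]
wrist_force: [-1.0, -0.1, -0.1]
grip_width: 1.0
finger_force: 0.0
t 2.37 tcp [ 4.493e-01 -4.000e-04  4.006e-01] R [[-0.998, -0.066, -0.0], [-0.066, 0.998, -0.0], [0.0, 0.0, -1.0]] f [-0.5  0.1  0.2] g 0.998
tool d [-0.0007  0.0003  0.0006]
```

View pics/w1.png

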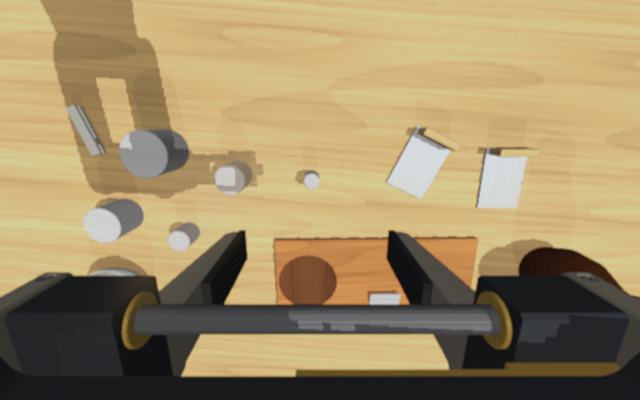

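The wrist view has the gripper in its lower half: cups at left, scrapers at upper right, and the board partly hidden behind the fingers. I'll move ahead to see the board.

```bash
python3 nudge.py '[[1,-0.027,0.006,0.008,0,0,0],[1,-0.027,0.006,0.008,0,0,0],[1,-0.027,0.006,0.008,0,0,0],[1,-0.027,0.006,0.008,0,0,0],[1,-0.027,0.006,0.008,0,0,0],[1,-0.027,0.006,0.008,0,0,0],[1,-0.027,0.006,0.008,0,0,0],[1,-0.027,0.006,0.008,0,0,0],[1,-0.027,0.006,0.008,0,0,0],[1,-0.027,0.006,0.008,0,0,0],[1,-0.027,0.006,0,0,0,0],[1,-0.027,0.006,0,0,0,0],[1,0,0,0,0,0,0],[1,0,0,0,0,0,0]]'
python3 - <<'E'
from h import *
snap("wrist","w2");st()
E
```

```text
t: 3.53
tcp_pos: [0.7681, 0.0943, 0.3193]
tool_rot: [[-0.998, -0.067, -0.001], [-0.067, 0.998, -0.0], [0.001, -0.0, -1.0]]
wrist_force: [0.1, -0.7, -0.8]
grip_width: 0.998
finger_force: 0.0
t 3.58 tcp [0.7673 0.094  0.3197] R [[-0.998, -0.068, -0.002], [-0.068, 0.998, -0.0], [0.002, -0.0, -1.0]] f [ 1.   0.6 -0. ] g 0.996
```

View pics/w2.png

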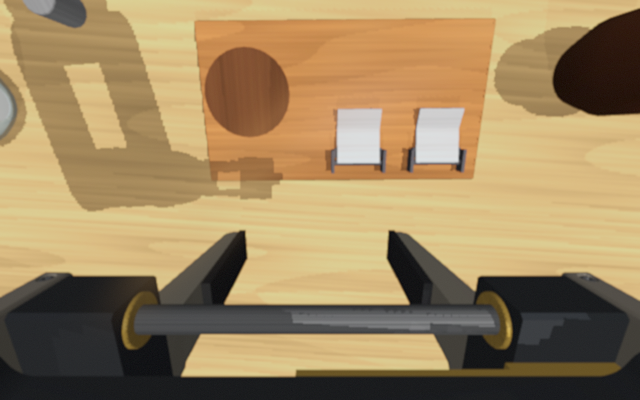

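The whole board is in view: inlay near (247,91), clip flaps (336–382, 108–165) and (415–464, 108–165), and the near edge along row 20.

Run:
```python
from h import *
im,p=snap("wrist");H=hsv(im); st()
sub=np.zeros(im.shape[:2],bool); sub[5:200,185:500]=1
wood=sub&(H[:,:,1]>125)
c=max(cnts(wood,2000,5),key=cv2.contourArea)
hull=cv2.convexHull(c); ap=cv2.approxPolyDP(hull,12,True).reshape(-1,2); print('board',ap.tolist())
B=ray(p,ap,0.012)[:,:2]; print(B.round(4).tolist())
r=cv2.minAreaRect(np.float32(ray(p,hull.reshape(-1,2),0.012)[:,:2])); print('rect',r)
V=H[:,:,2]; print('V wood',V[60,310],'V inlay',V[91,247],V[75,270])
m=np.zeros_like(sub); m[35:150,195:300]=1
ci=max(cnts(m&(V<(int(V[60,310])+int(V[91,247]))/2),500,5),key=cv2.contourArea)
P=np.float32(ray(p,cv2.convexHull(ci).reshape(-1,2),0.012)[:,:2]); print('inlay',cv2.fitEllipse(P),cv2.minEnclosingCircle(P))
for lo,hi in((325,390),(405,470)):
    m=np.zeros_like(sub); m[95:170,lo:hi]=1
    for c in cnts(m&(H[:,:,1]<50)&(V>150),300):
        P=ray(p,c.reshape(-1,2),0.021)[:,:2]; print('clip',cv2.minAreaRect(np.float32(P)), cv2.boundingRect(c), cv2.approxPolyDP(c,4,True).reshape(-1,2).tolist())
```

```text
t 3.63 tcp [0.7669 0.0937 0.3202] R [[-0.998, -0.068, -0.001], [-0.068, 0.998, -0.0], [0.001, -0.0, -1.0]] f [ 0.4 -0.  -0.3] g 1.001
board [[494, 20], [472, 178], [211, 179], [196, 22]]
[[0.5573, 0.2951], [0.7514, 0.3105], [0.7779, -0.0546], [0.584, -0.0666]]
rect ((0.6685738563537598, 0.12107063084840775), (0.19845320284366608, 0.3675215244293213), 4.256770133972168)
V wood 209 V inlay 130 119
inlay ((0.6621890664100647, -0.004239930305629969), (0.10873964428901672, 0.10924730449914932), 7.900236129760742) ((0.6622152328491211, -0.004207192920148373), 0.05491640418767929)
clip ((0.7062307596206665, 0.14449737966060638), (0.06956470757722855, 0.056712012737989426), 4.992321014404297) (337, 109, 45, 55) [[381, 110], [338, 110], [338, 163], [379, 163]]
clip ((0.6987274289131165, 0.24876421689987183), (0.07110627740621567, 0.059384506195783615), 5.913968086242676) (416, 109, 48, 55) [[421, 109], [416, 162], [458, 162], [463, 109]]
```

Board size checks out at 198 × 368 mm and the inlay at 110 mm. Next, the cups.

```bash
python3 nudge.py '[[1,0.0172,-0.0234,0,0,0,0],[1,0.0172,-0.0234,0,0,0,0],[1,0.0172,-0.0234,0,0,0,0],[1,0.0172,-0.0234,0,0,0,0],[1,0.0172,-0.0234,0,0,0,0],[1,0.0172,-0.0234,0,0,0,0],[1,0.0172,-0.0234,0,0,0,0],[1,0.0172,-0.0234,0,0,0,0],[1,0.0172,-0.0234,0,0,0,0],[1,0.0172,-0.0234,0,0,0,0],[1,0.0172,-0.0234,0,0,0,0],[1,0.0172,-0.0234,0,0,0,0],[1,0,0,0,0,0,0],[1,0,0,0,0,0,0]]' | head -2
cat >> h.py <<'E'
CUP={1:(.026,.036),2:(.037,.045),3:(.048,.054),4:(.059,.063),5:(.070,.072)}
def cups(save=None):
    im,p=snap("wrist",save); H=hsv(im); T=p['world_to_cam']; C=(-T[:3,:3].T@T[:3,3])[:2]
    for c in cnts((H[:,:,1]<70)&(H[:,:,2]>70),60):
        uv=c.reshape(-1,2)
        if uv[:,1].max()>235: continue
        best=None
        for k,(D,h) in CUP.items():
            P=ray(p,uv,h)[:,:2]; u=P.mean(0)-C; u/=np.linalg.norm(u); t=np.array([-u[1],u[0]])
            w=np.ptp(P@t); e=abs(w-D)
            if best is None or e<best[0]: best=(e,k,w,u*((P@u).max()-D/2)+t*((P@t).max()+(P@t).min())/2, np.ptp(P@u))
        print('cup',best[1],'width',round(best[2],4),'of',CUP[best[1]][0],'radial ext',round(best[4],4),'xy',best[3].round(4),'px',uv.mean(0).round().tolist())
E
python3 - <<'E'
from h import *
cups("w3");st()
E
```

```text
t: 4.8
tcp_pos: [0.5795, -0.2015, 0.3214]
cup 2 width 0.0374 of 0.037 radial ext 0.0425 xy [ 0.5803 -0.2244] px [300.0, 180.0]
cup 4 width 0.0591 of 0.059 radial ext 0.0746 xy [ 0.5528 -0.3356] px [212.0, 154.0]
cup 1 width 0.0263 of 0.026 radial ext 0.0403 xy [ 0.4651 -0.0094] px [474.0, 101.0]
cup 3 width 0.0486 of 0.048 radial ext 0.0541 xy [ 0.4683 -0.1354] px [378.0, 95.0]
cup 5 width 0.1033 of 0.07 radial ext 0.0816 xy [0.4422 0.1055] px [605.0, 82.0]
cup 5 width 0.07 of 0.07 radial ext 0.078 xy [ 0.4347 -0.2533] px [279.0, 53.0]
cup 4 width 0.0529 of 0.059 radial ext 0.0654 xy [ 0.4231 -0.3599] px [182.0, 35.0]
t 4.85 tcp [ 0.5803 -0.2007  0.3213] R [[-0.998, -0.067, 0.001], [-0.067, 0.998, 0.0], [-0.001, 0.0, -1.0]] f [ 0.  -0.  -0.1] g 1.002
```

View pics/w3.png

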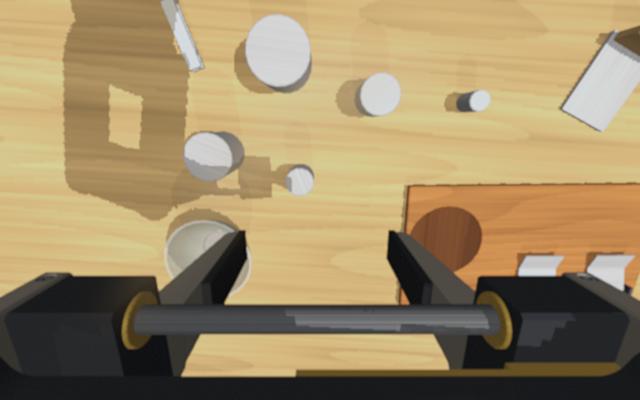

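Cup widths all match within 1 mm, with the bowl at lower left and the bag clip at top left. On to cup1.

Run:
```python
from h import *
o=st();print(o['q'].round(2) if hasattr(o['q'],'round') else o['q'])
delta([0.4651,-0.0094,0.17])
```

```text
t 4.85 tcp [ 0.5803 -0.2007  0.3213] R [[-0.998, -0.067, 0.001], [-0.067, 0.998, 0.0], [-0.001, 0.0, -1.0]] f [ 0.  -0.  -0.1] g 1.002
[-0.34  0.32  1.64  0.    1.18 -1.97]
tool d [0.1023 0.1986 0.1513]
```

```bash
python3 nudge.py '[[1,0.0102,0.0199,0.0151,0,0,0],[1,0.0102,0.0199,0.0151,0,0,0],[1,0.0102,0.0199,0.0151,0,0,0],[1,0.0102,0.0199,0.0151,0,0,0],[1,0.0102,0.0199,0.0151,0,0,0],[1,0.0102,0.0199,0.0151,0,0,0],[1,0.0102,0.0199,0.0151,0,0,0],[1,0.0102,0.0199,0.0151,0,0,0],[1,0.0103,0.0198,0.0151,0,0,0],[1,0.0102,0.0197,0.0154,0,0,0],[1,0,0,0,0,0,0],[1,0,0,0,0,0,0]]' | head -2
python3 nudge.py '[[1,0,0,0.0154,0,0,0],[1,0,0,0.0154,0,0,0],[1,0,0,0.0154,0,0,0],[1,0,0,0.0154,0,0,0],[1,0,0,0.0154,0,0,0],[1,0,0,0,0,0,0],[0,0,0,0,0,0,0],[0,0,0,0,0,0,0],[0,0,0,0,0,0,0],[0,0,0,0,0,0,0],[0,0,0,0,0,0,0],[0,0,0,0,0,0,0],[0,0,0,0,0,0,0],[0,0,0,0,0,0,0],[0,0,0,0,0,0,0],[0,0,0,0,0,0,0]]' 15
python3 nudge.py '[[0.6,0,0,0,0,0,0],[0.6,0,0,0,0,0,0],[0.6,0,0,0,0,0,0],[0.6,0,0,0,0,0,0],[0.6,0,0,0,0,0,0]]'
```

```text
t: 5.85
tcp_pos: [0.4649, -0.008, 0.1691]
t: 7.18
tcp_pos: [0.4655, -0.0094, 0.0924]
tool_rot: [[-0.998, -0.069, -0.0], [-0.069, 0.998, 0.0], [0.0, 0.0, -1.0]]
wrist_force: [0.2, 0.1, 0.5]
grip_width: 0.296
finger_force: 2.8
t: 7.6
tcp_pos: [0.4656, -0.0094, 0.0924]
tool_rot: [[-0.998, -0.069, -0.0], [-0.069, 0.998, -0.0], [0.0, -0.0, -1.0]]
wrist_force: [0.7, 0.3, 0.8]
grip_width: 0.598
finger_force: 0.0
```

```bash
python3 nudge.py '[[0.6,0,0,0,0,0,0.1208],[0.6,0,0,0,0,0,0.1208],[0.6,0,0,0,0,0,0.1208],[0.6,0,0,0,0,0,0.1208],[0.6,0,0,0,0,0,0.1208],[0.6,0,0,0,0,0,0.1208],[0.6,0,0,0,0,0,0.1208],[0.6,0,0,0,0,0,0.1208],[0.6,0,0,0,0,0,0.1208],[0.6,0,0,0,0,0,0.1208],[0.6,0,0,0,0,0,0.1208],[0.6,0,0,0,0,0,0.1208],[0.6,0,0,0,0,0,0.1208],[0.6,0,0,0,0,0,0],[0.6,0,0,0,0,0,0]]'
python3 nudge.py '[[0,0,0,0,0,0,0],[0,0,0,0,0,0,0],[0,0,0,0,0,0,0],[0,0,0,0,0,0,0],[0,0,0,0,0,0,0],[0,0,0,0,0,0,0],[0,0,0,0,0,0,0],[0,0,0,0,0,0,0],[0,0,0,-0.01,0,0,0],[0,0,0,-0.01,0,0,0],[0,0,0,-0.01,0,0,0],[0,0,0,-0.01,0,0,0],[0,0,0,-0.01,0,0,0],[0,0,0,-0.01,0,0,0],[0,0,0,0,0,0,0],[0,0,0,0,0,0,0]]' 20
python3 - <<'E'
from h import *
st();delta([0.6622,-0.0042,0.1524])
E
```

```text
t: 8.85
tcp_pos: [0.4656, -0.0094, 0.0924]
tool_rot: [[-0.073, 0.997, -0.0], [0.997, 0.073, -0.0], [-0.0, -0.0, -1.0]]
wrist_force: [-0.2, -0.2, 0.3]
grip_width: 0.603
finger_force: 0.0
t: 10.18
tcp_pos: [0.466, -0.0094, 0.1532]
tool_rot: [[-0.07, 0.998, 0.002], [0.998, 0.07, -0.0], [-0.0, 0.002, -1.0]]
wrist_force: [-0.2, 0.5, -1.5]
grip_width: 0.293
finger_force: 20.0
t 10.18 tcp [ 0.466  -0.0094  0.1532] R [[-0.07, 0.998, 0.002], [0.998, 0.07, -0.0], [-0.0, 0.002, -1.0]] f [-0.2  0.5 -1.5] g 0.293
tool d [-0.0084  0.1961  0.0012]
```

```bash
python3 nudge.py '[[0,-0.0008,0.0196,0,0,0,0],[0,-0.0008,0.0196,0,0,0,0],[0,-0.0008,0.0196,0,0,0,0],[0,-0.0008,0.0196,0,0,0,0],[0,-0.0008,0.0196,0,0,0,0],[0,-0.0008,0.0196,0,0,0,0],[0,-0.0008,0.0196,0,0,0,0],[0,-0.0008,0.0196,0,0,0,0],[0,-0.0008,0.0196,0,0,0,0],[0,-0.0008,0.0196,0,0,0,0],[0,0,0,0,0,0,0],[0,0,0,0,0,0,0],[0,0,0,0.012,0,0,0],[0,0,0,0.012,0,0,0],[0,0,0,0.012,0,0,0],[0,0,0,0.012,0,0,0],[0,0,0,0,0,0,0],[0,0,0,0,0,0,0]]'
python3 - <<'E'
from h import *
delta([0.6622,-0.0042,0.1047])
E
```

```text
t: 11.68
tcp_pos: [0.6607, -0.0038, 0.1027]
tool_rot: [[-0.07, 0.998, -0.002], [0.998, 0.07, 0.0], [0.0, -0.002, -1.0]]
wrist_force: [0.3, -0.1, -0.7]
grip_width: 0.29
finger_force: 20.0
tool d [-0.0005  0.0015 -0.002 ]
```

```bash
python3 nudge.py '[[0,0,0,0,0,0,0],[0.3,0,0,0,0,0,0],[0.35,0,0,0,0,0,0],[0.6,0,0,0,0,0,0],[0.6,0,0,0,0,0,0],[0.6,0,0,0,0,0,0],[0.6,0,0,0,0,0,0]]'
python3 nudge.py '[[1,0,0,-0.024,0,0,0],[1,0,0,-0.024,0,0,0],[1,0,0,-0.024,0,0,0],[1,0,0,-0.024,0,0,0],[1,0,0,-0.024,0,0,0],[1,0,0,0,0,0,0],[1,0,0,0,0,0,0]]'
python3 - <<'E'
from h import *
delta([0.5803,-0.2244,0.2])
im,p=snap("top"); H=hsv(im)
E
```

```text
t: 12.27
tcp_pos: [0.6617, -0.0037, 0.1045]
tool_rot: [[-0.07, 0.998, 0.0], [0.998, 0.07, -0.0], [-0.0, 0.0, -1.0]]
wrist_force: [-0.3, 0.2, -0.5]
grip_width: 0.598
finger_force: 0.0
t: 12.85
tcp_pos: [0.6624, -0.0038, 0.226]
tool_rot: [[-0.07, 0.998, 0.003], [0.998, 0.07, -0.0], [-0.0, 0.003, -1.0]]
wrist_force: [-0.6, -0.3, 0.4]
grip_width: 0.999
finger_force: 0.0
tool d [-0.2144 -0.0973  0.0257]
```

```bash
python3 nudge.py '[[1,-0.0268,-0.0122,0.003,0,0,0],[1,-0.0268,-0.0122,0.003,0,0,0],[1,-0.0268,-0.0122,0.003,0,0,0],[1,-0.0268,-0.0122,0.003,0,0,0],[1,-0.0268,-0.0122,0.003,0,0,0],[1,-0.0268,-0.0122,0.003,0,0,0],[1,-0.0268,-0.0122,0.003,0,0,0],[1,-0.0268,-0.0119,0.003,0,0,0],[1,0,0,0,0,0,0],[1,0,0,0,0,0,0],[1,0,0,0,0,0,0],[1,0,0,0,0,0,0]]' | head -2
python3 nudge.py '[[1,0,0,0.02,0,0,0],[1,0,0,0.02,0,0,0],[1,0,0,0.02,0,0,0],[1,0,0,0.02,0,0,0],[1,0,0,0.0195,0,0,0],[1,0,0,0,0,0,0],[1,0,0,0,0,0,0],[0,0,0,0,0,0,0],[0,0,0,0,0,0,0],[0,0,0,0,0,0,0],[0,0,0,0,0,0,0],[0,0,0,0,0,0,0],[0,0,0,0,0,0,0],[0,0,0,0,0,0,0],[0,0,0,0,0,0,0],[0,0,0,0,0,0,0],[0.65,0,0,0,0,0,0],[0.65,0,0,0,0,0,0],[0.65,0,0,0,0,0,0],[0.65,0,0,0,0,0,0]]' 15
python3 nudge.py '[[0.65,0,0,0,0,0,-0.1208],[0.65,0,0,0,0,0,-0.1208],[0.65,0,0,0,0,0,-0.1208],[0.65,0,0,0,0,0,-0.1208],[0.65,0,0,0,0,0,-0.1208],[0.65,0,0,0,0,0,-0.1208],[0.65,0,0,0,0,0,-0.1208],[0.65,0,0,0,0,0,-0.1208],[0.65,0,0,0,0,0,-0.1208],[0.65,0,0,0,0,0,-0.1208],[0.65,0,0,0,0,0,-0.1208],[0.65,0,0,0,0,0,-0.1208],[0.65,0,0,0,0,0,-0.1208],[0.65,0,0,0,0,0,0],[0.65,0,0,0,0,0,0]]'
python3 nudge.py '[[0,0,0,0,0,0,0],[0,0,0,0,0,0,0],[0,0,0,0,0,0,0],[0,0,0,0,0,0,0],[0,0,0,0,0,0,0],[0,0,0,0,0,0,0],[0,0,0,0,0,0,0],[0,0,0,0,0,0,0]]' 20
python3 - <<'E'
from h import *
st();delta([0.6617,-0.0037,0.18])
E
```

```text
t: 13.9
tcp_pos: [0.5796, -0.2234, 0.1998]
t: 15.57
tcp_pos: [0.5795, -0.2244, 0.1008]
tool_rot: [[-0.07, 0.998, -0.0], [0.998, 0.07, 0.0], [0.0, -0.0, -1.0]]
wrist_force: [0.7, -0.3, -0.6]
grip_width: 0.647
finger_force: 0.0
t: 16.82
tcp_pos: [0.5795, -0.2243, 0.1008]
tool_rot: [[-0.998, -0.065, -0.0], [-0.065, 0.998, 0.0], [0.0, 0.0, -1.0]]
wrist_force: [-0.4, 0.4, 0.8]
grip_width: 0.651
finger_force: 0.0
t: 17.48
tcp_pos: [0.5795, -0.2244, 0.1009]
tool_rot: [[-0.998, -0.069, 0.0], [-0.069, 0.998, 0.0], [-0.0, 0.0, -1.0]]
wrist_force: [-0.2, -0.0, -0.2]
grip_width: 0.406
finger_force: 20.0
t 17.48 tcp [ 0.5795 -0.2244  0.1009] R [[-0.998, -0.069, 0.0], [-0.069, 0.998, 0.0], [-0.0, 0.0, -1.0]] f [-0.2 -0.  -0.2] g 0.406
tool d [-0.0972  0.2145 -0.0791]
```

```bash
python3 nudge.py '[[0,0,0,-0.0132,0,0,0],[0,0,0,-0.0132,0,0,0],[0,0,0,-0.0132,0,0,0],[0,0,0,-0.0132,0,0,0],[0,0,0,-0.0132,0,0,0],[0,0,0,-0.0131,0,0,0],[0,-0.0108,0.0238,0,0,0,0],[0,-0.0108,0.0238,0,0,0,0],[0,-0.0108,0.0238,0,0,0,0],[0,-0.0108,0.0238,0,0,0,0],[0,-0.0108,0.0238,0,0,0,0],[0,-0.0108,0.0238,0,0,0,0],[0,-0.0108,0.0238,0,0,0,0],[0,-0.0108,0.0238,0,0,0,0],[0,-0.0108,0.0241,0,0,0,0],[0,0,0,0,0,0,0],[0,0,0,0,0,0,0],[0,0,0,0,0,0,0],[0,0,0,0,0,0,0],[0,0,0,0,0,0,0]]'
python3 - <<'E'
from h import *
delta([0.6617,-0.0037,0.1129])
E
```

```text
t: 19.15
tcp_pos: [0.6613, -0.0048, 0.1802]
tool_rot: [[-0.998, -0.068, -0.0], [-0.068, 0.998, -0.0], [0.0, -0.0, -1.0]]
wrist_force: [-0.6, 0.8, -0.8]
grip_width: 0.401
finger_force: 20.0
tool d [-0.0005  0.0011  0.0673]
```

```bash
python3 nudge.py '[[0,-0.0004,0.001,0,0,0,0],[0,0,0,0.011,0,0,0],[0,0,0,0.011,0,0,0],[0,0,0,0.011,0,0,0],[0,0,0,0.011,0,0,0],[0,0,0,0.011,0,0,0],[0,0,0,0.011,0,0,0],[0,0,0,0,0,0,0],[0,0,0,0,0,0,0],[0,0,0,0,0,0,0],[0,0,0,0,0,0,0],[0,0,0,0,0,0,0]]'
python3 nudge.py '[[0.45,0,0,0,0,0,0],[0.5,0,0,0,0,0,0],[0.7,0,0,0,0,0,0],[0.7,0,0,0,0,0,0],[0.7,0,0,0,0,0,0],[0.7,0,0,0,0,0,0]]'
python3 nudge.py '[[1,0,0,-0.024,0,0,0],[1,0,0,-0.024,0,0,0],[1,0,0,-0.024,0,0,0],[1,0,0,-0.024,0,0,0],[1,0,0,-0.024,0,0,0],[1,0,0,0,0,0,0],[1,0,0,0,0,0,0]]'|head -2
python3 - <<'E'
from h import *
delta([0.4683,-0.1354,0.18])
E
```

```text
t: 20.15
tcp_pos: [0.662, -0.0027, 0.1141]
tool_rot: [[-0.998, -0.069, 0.0], [-0.069, 0.998, -0.0], [-0.0, -0.0, -1.0]]
wrist_force: [0.1, 1.1, 0.4]
grip_width: 0.401
finger_force: 20.0
t: 20.65
tcp_pos: [0.662, -0.0026, 0.114]
tool_rot: [[-0.998, -0.069, 0.0], [-0.069, 0.998, -0.0], [-0.0, -0.0, -1.0]]
wrist_force: [-0.4, -0.6, -0.4]
grip_width: 0.703
finger_force: 0.0
t: 21.23
tcp_pos: [0.6627, -0.0027, 0.2355]
tool d [ 0.2032 -0.119   0.0549]
```

```bash
python3 nudge.py '[[1,0.0203,-0.0119,0.0055,0,0,0],[1,0.0203,-0.0119,0.0055,0,0,0],[1,0.0203,-0.0119,0.0055,0,0,0],[1,0.0203,-0.0119,0.0055,0,0,0],[1,0.0203,-0.0119,0.0055,0,0,0],[1,0.0203,-0.0119,0.0055,0,0,0],[1,0.0203,-0.0119,0.0055,0,0,0],[1,0.0203,-0.0119,0.0055,0,0,0],[1,0.0203,-0.0119,0.0055,0,0,0],[1,0.0203,-0.0119,0.0055,0,0,0],[1,0,0,0,0,0,0],[1,0,0,0,0,0,0],[1,0,0,0,0,0,0],[1,0,0,0,0,0,0]]' | head -2
python3 nudge.py '[[1,0,0,0.0138,0,0,0],[1,0,0,0.0138,0,0,0],[1,0,0,0.0138,0,0,0],[1,0,0,0.0138,0,0,0],[1,0,0,0.0138,0,0,0],[1,0,0,0,0,0,0],[1,0,0,0,0,0,0],[0,0,0,0,0,0,0],[0,0,0,0,0,0,0],[0,0,0,0,0,0,0],[0,0,0,0,0,0,0],[0,0,0,0,0,0,0],[0,0,0,0,0,0,0],[0,0,0,0,0,0,0],[0,0,0,0,0,0,0],[0.78,0,0,0,0,0,0],[0.78,0,0,0,0,0,0],[0.78,0,0,0,0,0,0],[0.78,0,0,0,0,0,0]]' 15
python3 nudge.py '[[0.78,0,0,0,0,0,0.1208],[0.78,0,0,0,0,0,0.1208],[0.78,0,0,0,0,0,0.1208],[0.78,0,0,0,0,0,0.1208],[0.78,0,0,0,0,0,0.1208],[0.78,0,0,0,0,0,0.1208],[0.78,0,0,0,0,0,0.1208],[0.78,0,0,0,0,0,0.1208],[0.78,0,0,0,0,0,0.1208],[0.78,0,0,0,0,0,0.1208],[0.78,0,0,0,0,0,0.1208],[0.78,0,0,0,0,0,0.1208],[0.78,0,0,0,0,0,0.1208],[0.78,0,0,0,0,0,0],[0.78,0,0,0,0,0,0]]' | tail -2
python3 nudge.py '[[0,0,0,0,0,0,0],[0,0,0,0,0,0,0],[0,0,0,0,0,0,0],[0,0,0,0,0,0,0],[0,0,0,0,0,0,0],[0,0,0,0,0,0,0],[0,0,0,0,0,0,0],[0,0,0,0,0,0,0]]' 20
python3 - <<'E'
from h import *
st();delta([0.662,-0.0027,0.20])
E
```

```text
t: 22.4
tcp_pos: [0.4685, -0.1351, 0.1789]
t: 23.98
tcp_pos: [0.4676, -0.1354, 0.1099]
tool_rot: [[-0.998, -0.069, -0.0], [-0.069, 0.998, 0.0], [0.0, 0.0, -1.0]]
wrist_force: [-0.2, 0.3, 0.4]
grip_width: 0.776
finger_force: 0.0
grip_width: 0.782
finger_force: 0.0
t: 25.9
tcp_pos: [0.4676, -0.1354, 0.1099]
tool_rot: [[-0.07, 0.998, -0.0], [0.998, 0.07, 0.0], [0.0, -0.0, -1.0]]
wrist_force: [-0.9, 0.3, 0.1]
grip_width: 0.523
finger_force: 20.0
t 25.9 tcp [ 0.4676 -0.1354  0.1099] R [[-0.07, 0.998, -0.0], [0.998, 0.07, 0.0], [0.0, -0.0, -1.0]] f [-0.9  0.3  0.1] g 0.523
tool d [ 0.1188  0.2032 -0.0901]
```

```bash
python3 nudge.py '[[0,0,0,-0.015,0,0,0],[0,0,0,-0.015,0,0,0],[0,0,0,-0.015,0,0,0],[0,0,0,-0.015,0,0,0],[0,0,0,-0.015,0,0,0],[0,0,0,-0.015,0,0,0],[0,0.0132,0.0226,0,0,0,0],[0,0.0132,0.0226,0,0,0,0],[0,0.0132,0.0226,0,0,0,0],[0,0.0132,0.0226,0,0,0,0],[0,0.0132,0.0226,0,0,0,0],[0,0.0132,0.0226,0,0,0,0],[0,0.0132,0.0226,0,0,0,0],[0,0.0132,0.0226,0,0,0,0],[0,0.0132,0.0224,0,0,0,0],[0,0,0,0,0,0,0],[0,0,0,0,0,0,0],[0,0,0,0,0,0,0],[0,0,0,0,0,0,0],[0,0,0,0,0,0,0]]'
python3 - <<'E'
from h import *
delta([0.662,-0.0027,0.1225])
E
```

```text
t: 27.57
tcp_pos: [0.6613, -0.0035, 0.2]
tool_rot: [[-0.069, 0.998, -0.001], [0.998, 0.069, -0.0], [-0.0, -0.001, -1.0]]
wrist_force: [-0.6, 0.6, -1.4]
grip_width: 0.528
finger_force: 20.0
tool d [0.0007 0.0008 0.0775]
```

```bash
python3 nudge.py '[[0,0.0007,0.0007,0,0,0,0],[0,0,0,0.011,0,0,0],[0,0,0,0.011,0,0,0],[0,0,0,0.011,0,0,0],[0,0,0,0.011,0,0,0],[0,0,0,0.011,0,0,0],[0,0,0,0.011,0,0,0],[0,0,0,0.011,0,0,0],[0,0,0,0,0,0,0],[0,0,0,0,0,0,0],[0,0,0,0,0,0,0],[0,0,0,0,0,0,0],[0,0,0,0,0,0,0]]'
python3 nudge.py '[[0.57,0,0,0,0,0,0],[0.6,0,0,0,0,0,0],[0.8,0,0,0,0,0,0],[0.8,0,0,0,0,0,0],[0.8,0,0,0,0,0,0],[0.8,0,0,0,0,0,0]]'
python3 nudge.py '[[1,0,0,-0.024,0,0,0],[1,0,0,-0.024,0,0,0],[1,0,0,-0.024,0,0,0],[1,0,0,-0.024,0,0,0],[1,0,0,-0.024,0,0,0],[1,0,0,0,0,0,0],[1,0,0,0,0,0,0]]'|head -2
python3 - <<'E'
from h import *
delta([0.5528,-0.3356,0.24])
im,p=snap("scene"); cv2.imwrite('pics/s2.png',cv2.resize(im[120:320,150:450,::-1],None,fx=2,fy=2))
E
```

```text
t: 28.65
tcp_pos: [0.6629, -0.002, 0.1231]
tool_rot: [[-0.07, 0.998, 0.0], [0.998, 0.07, 0.0], [-0.0, 0.0, -1.0]]
wrist_force: [-0.3, 0.2, -1.0]
grip_width: 0.526
finger_force: 20.0
t: 29.15
tcp_pos: [0.6628, -0.002, 0.1231]
tool_rot: [[-0.07, 0.998, 0.0], [0.998, 0.07, -0.0], [-0.0, 0.0, -1.0]]
wrist_force: [0.1, 0.6, 0.5]
grip_width: 0.803
finger_force: 0.0
t: 29.73
tcp_pos: [0.6635, -0.002, 0.2445]
tool d [-0.3251 -0.1336  0.0042]
```

View pics/s2.png

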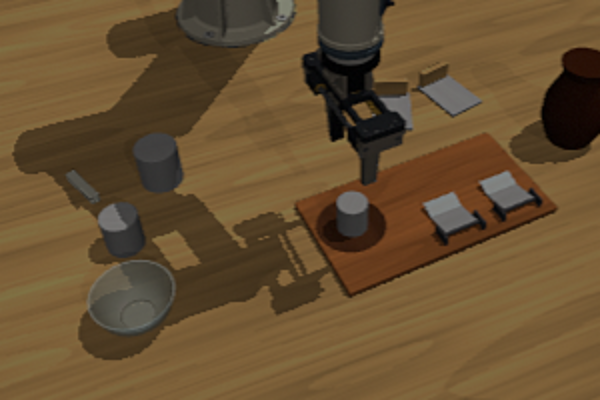

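The nest on the inlay looks right: cup3 upright at (352,213) in the crop, the rest undisturbed. Now cup4.

```bash
python3 nudge.py '[[1,-0.0271,-0.0111,0,0,0,0],[1,-0.0271,-0.0111,0,0,0,0],[1,-0.0271,-0.0111,0,0,0,0],[1,-0.0271,-0.0111,0,0,0,0],[1,-0.0271,-0.0111,0,0,0,0],[1,-0.0271,-0.0111,0,0,0,0],[1,-0.0271,-0.0111,0,0,0,0],[1,-0.0271,-0.0111,0,0,0,0],[1,-0.0271,-0.0111,0,0,0,0],[0.87,-0.0271,-0.0111,0,0,0,0],[0.87,-0.0271,-0.0111,0,0,0,0],[0.87,-0.0271,-0.0111,0,0,0,0],[0.87,0,0,0,0,0,0],[0.87,0,0,0,0,0,0],[0.87,0,0,0,0,0,0],[0.87,0,0,0,0,0,0]]' | head -2
python3 - <<'E'
from h import *
cups();st();delta([0.5528,-0.3356,0.12])
E
```

```text
t: 31.12
tcp_pos: [0.5526, -0.3346, 0.2421]
cup 4 width 0.0581 of 0.059 radial ext 0.0669 xy [ 0.5534 -0.3354] px [316.0, 201.0]
cup 5 width 0.0698 of 0.07 radial ext 0.0856 xy [ 0.4351 -0.2533] px [191.0, 106.0]
t 31.17 tcp [ 0.5527 -0.3345  0.2424] R [[-0.071, 0.998, -0.001], [0.998, 0.071, 0.001], [0.001, -0.001, -1.0]] f [0.2 0.7 0.6] g 0.871
tool d [-1.200e-03  1.000e-04  1.224e-01]
```

```bash
python3 nudge.py '[[0.87,-0.001,0,0.0153,0,0,0],[0.87,0,0,0.0153,0,0,0],[0.87,0,0,0.0153,0,0,0],[0.87,0,0,0.0153,0,0,0],[0.87,0,0,0.0153,0,0,0],[0.87,0,0,0.0153,0,0,0],[0.87,0,0,0.0153,0,0,0],[0.87,0,0,0.0153,0,0,0],[0.87,0,0,0,0,0,0],[0.87,0,0,0,0,0,0],[0,0,0,0,0,0,0],[0,0,0,0,0,0,0],[0,0,0,0,0,0,0],[0,0,0,0,0,0,0],[0,0,0,0,0,0,0],[0,0,0,0,0,0,0],[0.87,0,0,0,0,0,0],[0.87,0,0,0,0,0,0],[0.87,0,0,0,0,0,0],[0.87,0,0,0,0,0,0]]' 15
python3 nudge.py '[[0.87,0,0,0,0,0,-0.1208],[0.87,0,0,0,0,0,-0.1208],[0.87,0,0,0,0,0,-0.1208],[0.87,0,0,0,0,0,-0.1208],[0.87,0,0,0,0,0,-0.1208],[0.87,0,0,0,0,0,-0.1208],[0.87,0,0,0,0,0,-0.1208],[0.87,0,0,0,0,0,-0.1208],[0.87,0,0,0,0,0,-0.1208],[0.87,0,0,0,0,0,-0.1208],[0.87,0,0,0,0,0,-0.1208],[0.87,0,0,0,0,0,-0.1208],[0.87,0,0,0,0,0,-0.1208],[0.87,0,0,0,0,0,0],[0.87,0,0,0,0,0,0]]' | tail -2
python3 nudge.py '[[0,0,0,0,0,0,0],[0,0,0,0,0,0,0],[0,0,0,0,0,0,0],[0,0,0,0,0,0,0],[0,0,0,0,0,0,0],[0,0,0,0,0,0,0],[0,0,0,0,0,0,0],[0,0,0,0,0,0,0]]' 20
python3 - <<'E'
from h import *
st();delta([0.6626,-0.0022,0.22])
E
```

```text
t: 32.83
tcp_pos: [0.5525, -0.3367, 0.1205]
tool_rot: [[-0.069, 0.998, -0.0], [0.998, 0.069, 0.0], [0.0, -0.0, -1.0]]
wrist_force: [-0.4, 0.4, -0.9]
grip_width: 0.87
finger_force: 0.0
grip_width: 0.872
finger_force: 0.0
t: 34.75
tcp_pos: [0.5525, -0.3366, 0.1205]
tool_rot: [[-0.998, -0.069, -0.0], [-0.069, 0.998, 0.0], [0.0, 0.0, -1.0]]
wrist_force: [-0.5, 0.6, 0.8]
grip_width: 0.64
finger_force: 20.0
t 34.75 tcp [ 0.5525 -0.3366  0.1205] R [[-0.998, -0.069, -0.0], [-0.069, 0.998, 0.0], [0.0, 0.0, -1.0]] f [-0.5  0.6  0.8] g 0.64
tool d [-0.1329  0.3261 -0.0995]
```

```bash
python3 nudge.py '[[0,0,0,-0.0166,0,0,0],[0,0,0,-0.0166,0,0,0],[0,0,0,-0.0166,0,0,0],[0,0,0,-0.0166,0,0,0],[0,0,0,-0.0166,0,0,0],[0,0,0,-0.0166,0,0,0],[0,-0.0111,0.0272,0,0,0,0],[0,-0.0111,0.0272,0,0,0,0],[0,-0.0111,0.0272,0,0,0,0],[0,-0.0111,0.0272,0,0,0,0],[0,-0.0111,0.0272,0,0,0,0],[0,-0.0111,0.0272,0,0,0,0],[0,-0.0111,0.0272,0,0,0,0],[0,-0.0111,0.0272,0,0,0,0],[0,-0.0111,0.0272,0,0,0,0],[0,-0.0111,0.0272,0,0,0,0],[0,-0.0111,0.0272,0,0,0,0],[0,-0.0111,0.0272,0,0,0,0]]' | head -2
python3 nudge.py '[[0,0,0,0,0,0,0],[0,0,0,0,0,0,0],[0,0,0,0,0,0,0],[0,0,0,0,0,0,0],[0,0,0,0,0,0,0]]'
python3 - <<'E'
from h import *
delta([0.6626,-0.0022,0.133])
E
```

```text
t: 36.25
tcp_pos: [0.6631, -0.0004, 0.2201]
t: 36.67
tcp_pos: [0.6626, -0.003, 0.2201]
tool_rot: [[-0.998, -0.068, -0.0], [-0.068, 0.998, -0.0], [0.0, -0.0, -1.0]]
wrist_force: [-0.2, -0.1, -1.1]
grip_width: 0.641
finger_force: 20.0
tool d [-0.0001  0.0009  0.0871]
```

```bash
python3 nudge.py '[[0,0,0.0007,0,0,0,0],[0,0,0,0.0124,0,0,0],[0,0,0,0.0124,0,0,0],[0,0,0,0.0124,0,0,0],[0,0,0,0.0124,0,0,0],[0,0,0,0.0124,0,0,0],[0,0,0,0.0124,0,0,0],[0,0,0,0.0124,0,0,0],[0,0,0,0,0,0,0],[0,0,0,0,0,0,0],[0,0,0,0,0,0,0],[0,0,0,0,0,0,0],[0,0,0,0,0,0,0]]'
python3 nudge.py '[[0.68,0,0,0,0,0,0],[0.72,0,0,0,0,0,0],[0.85,0,0,0,0,0,0],[0.85,0,0,0,0,0,0],[0.85,0,0,0,0,0,0],[0.85,0,0,0,0,0,0]]'
python3 nudge.py '[[1,0,0,-0.024,0,0,0],[1,0,0,-0.024,0,0,0],[1,0,0,-0.024,0,0,0],[1,0,0,-0.024,0,0,0],[1,0,0,-0.024,0,0,0],[1,0,0,0,0,0,0],[1,0,0,0,0,0,0]]'|head -2
python3 - <<'E'
from h import *
cups();delta([0.4349,-0.2533,0.22])
E
```

```text
t: 37.75
tcp_pos: [0.663, -0.0011, 0.1336]
tool_rot: [[-0.998, -0.069, 0.0], [-0.069, 0.998, 0.0], [-0.0, -0.0, -1.0]]
wrist_force: [-0.3, 0.7, -0.9]
grip_width: 0.642
finger_force: 20.0
t: 38.25
tcp_pos: [0.6629, -0.0012, 0.1334]
tool_rot: [[-0.998, -0.069, 0.0], [-0.069, 0.998, 0.0], [-0.0, 0.0, -1.0]]
wrist_force: [0.8, 0.1, -0.5]
grip_width: 0.849
finger_force: 0.0
t: 38.83
tcp_pos: [0.6635, -0.0012, 0.2549]
cup 4 width 0.062 of 0.059 radial ext 0.0699 xy [ 0.669  -0.0014] px [317.0, 199.0]
cup 2 width 0.0415 of 0.037 radial ext 0.0507 xy [0.4757 0.2577] px [610.0, 18.0]
cup 3 width 0.0527 of 0.048 radial ext 0.0605 xy [0.4816 0.144 ] px [490.0, 12.0]
tool d [ 0.2447 -0.2358  0.0333]
```

```bash
python3 nudge.py '[[1,0.0204,-0.0197,0.0028,0,0,0],[1,0.0204,-0.0197,0.0028,0,0,0],[1,0.0204,-0.0197,0.0028,0,0,0],[1,0.0204,-0.0197,0.0028,0,0,0],[1,0.0204,-0.0197,0.0028,0,0,0],[1,0.0204,-0.0197,0.0028,0,0,0],[1,0.0204,-0.0197,0.0028,0,0,0],[1,0.0204,-0.0197,0.0028,0,0,0],[1,0.0204,-0.0197,0.0028,0,0,0],[1,0.0204,-0.0197,0.0028,0,0,0],[1,0.0204,-0.0197,0.0028,0,0,0],[1,0.0204,-0.0197,0.0028,0,0,0],[1,0,0,0,0,0,0],[1,0,0,0,0,0,0],[1,0,0,0,0,0,0],[1,0,0,0,0,0,0]]' | head -2
python3 - <<'E'
from h import *
cups();st();delta([0.4349,-0.2533,0.129])
E
```

```text
t: 40.22
tcp_pos: [0.4355, -0.2532, 0.2194]
cup 5 width 0.0643 of 0.07 radial ext 0.0174 xy [ 0.3907 -0.3301] px [195.0, 163.0]
t 40.27 tcp [ 0.4356 -0.2532  0.2195] R [[-0.998, -0.07, -0.0], [-0.07, 0.998, 0.0], [0.0, 0.0, -1.0]] f [ 0.2 -0.1 -0.5] g 1.0
tool d [ 0.0007 -0.0001  0.0905]
```

```bash
sed -i 's/max()>235/max()>275/' h.py
python3 - <<'E'
from h import *
cups("w5")
E
```

```text
cup 5 width 0.0695 of 0.07 radial ext 0.0771 xy [ 0.4333 -0.2531] px [317.0, 207.0]
cup 5 width 0.0643 of 0.07 radial ext 0.0175 xy [ 0.3906 -0.3302] px [195.0, 163.0]
```

View pics/w5.png

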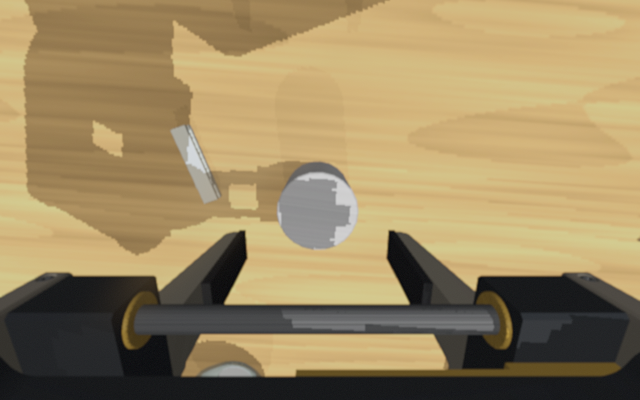

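Cup5 sits centred between the fingers at (317,207), not knocked; the bag clip at (195,163) is clear of the fingers.

```bash
python3 nudge.py '[[1,0.0005,0,0.0151,0,0,0],[1,0,0,0.0151,0,0,0],[1,0,0,0.0151,0,0,0],[1,0,0,0.0151,0,0,0],[1,0,0,0.0151,0,0,0],[1,0,0,0.0151,0,0,0],[1,0,0,0,0,0,0],[1,0,0,0,0,0,0],[0,0,0,0,0,0,0],[0,0,0,0,0,0,0],[0,0,0,0,0,0,0],[0,0,0,0,0,0,0],[0,0,0,0,0,0,0],[0,0,0,0,0,0,0],[1,0,0,0,0,0,0],[1,0,0,0,0,0,0],[1,0,0,0,0,0,0],[1,0,0,0,0,0,0]]' 15
python3 nudge.py '[[1,0,0,0,0,0,0.1208],[1,0,0,0,0,0,0.1208],[1,0,0,0,0,0,0.1208],[1,0,0,0,0,0,0.1208],[1,0,0,0,0,0,0.1208],[1,0,0,0,0,0,0.1208],[1,0,0,0,0,0,0.1208],[1,0,0,0,0,0,0.1208],[1,0,0,0,0,0,0.1208],[1,0,0,0,0,0,0.1208],[1,0,0,0,0,0,0.1208],[1,0,0,0,0,0,0.1208],[1,0,0,0,0,0,0.1208],[1,0,0,0,0,0,0],[1,0,0,0,0,0,0]]' | tail -2
python3 nudge.py '[[0,0,0,0,0,0,0],[0,0,0,0,0,0,0],[0,0,0,0,0,0,0],[0,0,0,0,0,0,0],[0,0,0,0,0,0,0],[0,0,0,0,0,0,0],[0,0,0,0,0,0,0]]' 25
python3 - <<'E'
from h import *
st();delta([0.6630,-0.0012,0.24])
E
```

```text
t: 41.82
tcp_pos: [0.4344, -0.254, 0.1292]
tool_rot: [[-0.998, -0.069, -0.0], [-0.069, 0.998, -0.0], [0.0, -0.0, -1.0]]
wrist_force: [-0.5, -0.4, 0.1]
grip_width: 0.999
finger_force: 0.0
grip_width: 0.998
finger_force: 0.0
t: 43.65
tcp_pos: [0.4343, -0.2539, 0.1291]
tool_rot: [[-0.07, 0.998, -0.0], [0.998, 0.07, 0.0], [0.0, -0.0, -1.0]]
wrist_force: [-0.8, -0.6, 0.7]
grip_width: 0.76
finger_force: 25.0
t 43.65 tcp [ 0.4343 -0.2539  0.1291] R [[-0.07, 0.998, -0.0], [0.998, 0.07, 0.0], [0.0, -0.0, -1.0]] f [-0.8 -0.6  0.7] g 0.76
tool d [ 0.2361  0.2457 -0.1109]
```

```bash
python3 nudge.py '[[0,0,0,-0.0158,0,0,0],[0,0,0,-0.0158,0,0,0],[0,0,0,-0.0158,0,0,0],[0,0,0,-0.0158,0,0,0],[0,0,0,-0.0158,0,0,0],[0,0,0,-0.0158,0,0,0],[0,0,0,-0.0158,0,0,0],[0,0.0197,0.0205,0,0,0,0],[0,0.0197,0.0205,0,0,0,0],[0,0.0197,0.0205,0,0,0,0],[0,0.0197,0.0205,0,0,0,0],[0,0.0197,0.0205,0,0,0,0],[0,0.0197,0.0205,0,0,0,0],[0,0.0197,0.0205,0,0,0,0],[0,0.0197,0.0205,0,0,0,0],[0,0.0197,0.0205,0,0,0,0],[0,0.0197,0.0205,0,0,0,0],[0,0.0197,0.0205,0,0,0,0],[0,0.0197,0.0205,0,0,0,0]]' | head -2
python3 nudge.py '[[0,0,0,0,0,0,0],[0,0,0,0,0,0,0],[0,0,0,0,0,0,0],[0,0,0,0,0,0,0],[0,0,0,0,0,0,0]]'
python3 - <<'E'
from h import *
delta([0.6630,-0.0012,0.1415])
E
```

```text
t: 45.23
tcp_pos: [0.6641, 0.0002, 0.2394]
t: 45.65
tcp_pos: [0.6627, -0.0019, 0.2397]
tool_rot: [[-0.069, 0.998, -0.001], [0.998, 0.069, -0.0], [-0.0, -0.001, -1.0]]
wrist_force: [0.5, -0.7, -1.2]
grip_width: 0.756
finger_force: 25.0
tool d [0.0007 0.0004 0.0982]
```

```bash
python3 nudge.py '[[0,0.0002,0.0002,0.014,0,0,0],[0,0,0,0.014,0,0,0],[0,0,0,0.014,0,0,0],[0,0,0,0.014,0,0,0],[0,0,0,0.014,0,0,0],[0,0,0,0.014,0,0,0],[0,0,0,0.0138,0,0,0],[0,0,0,0,0,0,0],[0,0,0,0,0,0,0],[0,0,0,0,0,0,0],[0,0,0,0,0,0,0],[0,0,0,0,0,0,0]]'
python3 nudge.py '[[0.8,0,0,0,0,0,0],[0.84,0,0,0,0,0,0],[1,0,0,0,0,0,0],[1,0,0,0,0,0,0],[1,0,0,0,0,0,0],[1,0,0,0,0,0,0]]'
python3 nudge.py '[[1,0,0,-0.026,0,0,0],[1,0,0,-0.026,0,0,0],[1,0,0,-0.026,0,0,0],[1,0,0,-0.026,0,0,0],[1,0,0,-0.026,0,0,0],[1,0,0,-0.026,0,0,0],[1,0,0,0,0,0,0],[1,0,0,0,0,0,0]]'|head -2
python3 - <<'E'
from h import *
delta([0.47,0.175,0.30])
E
```

```text
t: 46.65
tcp_pos: [0.6637, -0.0008, 0.1421]
tool_rot: [[-0.07, 0.998, 0.0], [0.998, 0.07, -0.0], [-0.0, 0.0, -1.0]]
wrist_force: [-0.5, 0.1, -2.4]
grip_width: 0.761
finger_force: 25.0
t: 47.15
tcp_pos: [0.6637, -0.0008, 0.1421]
tool_rot: [[-0.07, 0.998, 0.0], [0.998, 0.07, 0.0], [-0.0, 0.0, -1.0]]
wrist_force: [0.3, -0.0, -0.5]
grip_width: 0.996
finger_force: 0.0
t: 47.82
tcp_pos: [0.6643, -0.0008, 0.2998]
tool d [ 0.1889 -0.1816 -0.0009]
```

```bash
python3 nudge.py '[[1,0.0189,-0.0182,0,0,0,0],[1,0.0189,-0.0182,0,0,0,0],[1,0.0189,-0.0182,0,0,0,0],[1,0.0189,-0.0182,0,0,0,0],[1,0.0189,-0.0182,0,0,0,0],[1,0.0189,-0.0182,0,0,0,0],[1,0.0189,-0.0182,0,0,0,0],[1,0.0189,-0.0182,0,0,0,0],[1,0.0189,-0.0182,0,0,0,0],[1,0.0189,-0.0182,0,0,0,0],[1,0,0,0,0,0,0],[1,0,0,0,0,0,0],[1,0,0,0,0,0,0],[1,0,0,0,0,0,0]]' | head -2
python3 - <<'E'
from h import *
im,p=snap("wrist","w6");H=hsv(im);st()
for c in cnts((H[:,:,1]<60)&(H[:,:,2]>100),300):
    if c.reshape(-1,2)[:,1].max()>290: continue
    P=np.float32(ray(p,c.reshape(-1,2),0.005)[:,:2]); r=cv2.minAreaRect(P); print(cv2.boundingRect(c),r, cv2.boxPoints(r).round(4).tolist())
E
```

```text
t: 48.98
tcp_pos: [0.4695, 0.1746, 0.2975]
t 49.03 tcp [0.4695 0.1745 0.2976] R [[-0.069, 0.998, -0.0], [0.998, 0.069, -0.0], [-0.0, -0.0, -1.0]] f [-0.7  0.1  0.2] g 0.998
(462, 196, 61, 43) ((0.7190858125686646, 0.13981573283672333), (0.07602877169847488, 0.062122516334056854), 3.982069492340088) [[0.6790000200271606, 0.16820000112056732], [0.6833000183105469, 0.10620000213384628], [0.7591999769210815, 0.11150000244379044], [0.7548999786376953, 0.17339999973773956]]
(248, 141, 84, 78) ((0.4295091927051544, 0.17198726534843445), (0.07155252248048782, 0.10539628565311432), 68.51236724853516) [[0.36739999055862427, 0.15800000727176666], [0.46540001034736633, 0.11940000206232071], [0.49160000681877136, 0.1860000044107437], [0.3935999870300293, 0.22460000216960907]]
(473, 113, 66, 49) ((0.7108574509620667, 0.24876335263252258), (0.0760083794593811, 0.06086510047316551), 4.252890586853027) [[0.6707000136375427, 0.27630001306533813], [0.6751999855041504, 0.21559999883174896], [0.7509999871253967, 0.22120000422000885], [0.7465000152587891, 0.28189998865127563]]
(248, 49, 87, 75) ((0.4281776547431946, 0.28971314430236816), (0.10552951693534851, 0.0716833844780922), 13.281950950622559) [[0.3686000108718872, 0.3125], [0.38510000705718994, 0.24269999563694], [0.4878000020980835, 0.2669999897480011], [0.47130000591278076, 0.3366999924182892]]
```

View pics/w6.png

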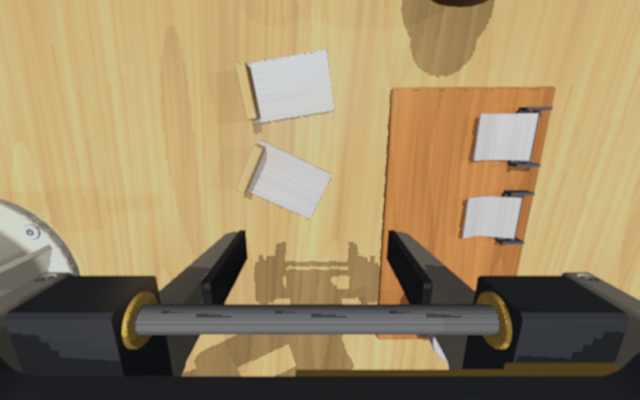

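Top scraper (blade centre ~(292,87)) has been knocked since the start: it now lies at (0.428, 0.290), yaw 0.23. Lower scraper (~(290,180)) is unmoved, and both blade sizes measure 105 × 71 mm. Lower scraper first.

```bash
python3 nudge.py '[[0.45,0,0,0,0,0,0.111],[0.45,0,0,0,0,0,0.111],[0.45,0,0,0,0,0,0.111],[0.45,0,0,0,0,0,0.111],[0.45,0,0,0,0,0,0],[0.45,0,0,0,0,0,0],[0.45,0,0,0,0,0,0]]' | head -3
python3 - <<'E'
from h import *
st();delta([0.3862,0.1890,0.15])
E
```

```text
t: 49.62
tcp_pos: [0.4692, 0.1747, 0.2978]
tool_rot: [[0.363, 0.932, -0.0], [0.932, -0.363, -0.0], [-0.0, -0.0, -1.0]]
t 49.62 tcp [0.4692 0.1747 0.2978] R [[0.363, 0.932, -0.0], [0.932, -0.363, -0.0], [-0.0, -0.0, -1.0]] f [ 0.9 -0.3  0.7] g 0.51
tool d [-0.0168 -0.0825  0.1478]
```

```bash
python3 nudge.py '[[0.45,-0.0021,-0.0103,0.0185,0,0,0],[0.45,-0.0021,-0.0103,0.0185,0,0,0],[0.45,-0.0021,-0.0103,0.0185,0,0,0],[0.45,-0.0021,-0.0103,0.0185,0,0,0],[0.45,-0.0021,-0.0103,0.0185,0,0,0],[0.45,-0.0021,-0.0103,0.0185,0,0,0],[0.45,-0.0021,-0.0103,0.0185,0,0,0],[0.45,-0.0021,-0.0104,0.0183,0,0,0],[0.45,0,0,0,0,0,0],[0.45,0,0,0,0,0,0],[0.45,0,0,0,0,0,0],[0.45,0,0,0,0,0,0]]' | head -3
python3 - <<'E'
from h import *
im,p=snap("wrist","w7");st();delta([0.3862,0.1890,0.096])
E
```

```text
t: 50.62
tcp_pos: [0.3874, 0.19, 0.1513]
tool_rot: [[0.365, 0.931, 0.002], [0.931, -0.365, 0.001], [0.002, 0.002, -1.0]]
t 50.67 tcp [0.3873 0.1899 0.1513] R [[0.365, 0.931, 0.002], [0.931, -0.365, 0.001], [0.002, 0.002, -1.0]] f [0.5 0.  0.3] g 0.457
tool d [-0.0014 -0.0008  0.0553]
```

View pics/w7.png

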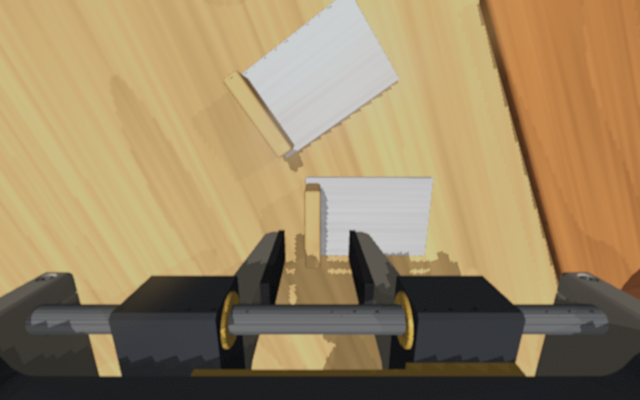

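The bar (column ~313) sits between the fingers (285–350) and is parallel to the pads. Descending and gripping.

```bash
python3 nudge.py '[[0.45,-0.0008,0,0.011,0,0,0],[0.45,0,0,0.011,0,0,0],[0.45,0,0,0.011,0,0,0],[0.45,0,0,0.011,0,0,0],[0.45,0,0,0.011,0,0,0],[0.45,0,0,0,0,0,0],[0.45,0,0,0,0,0,0],[0.45,0,0,0,0,0,0],[0,0,0,0,0,0,0],[0,0,0,0,0,0,0],[0,0,0,0,0,0,0],[0,0,0,0,0,0,0],[0,0,0,0,0,0,0],[0,0,0,0,0,0,0],[0,0,0,0,0,0,0],[0,0,0,0,0,0,0]]' 45
python3 nudge.py '[[0,0,0,-0.012,0,0,0],[0,0,0,-0.012,0,0,0],[0,0,0,-0.012,0,0,0],[0,0,0,-0.012,0,0,0],[0,0,0,-0.012,0,0,0],[0,0,0,-0.012,0,0,0],[0,0,0,0,0,0,0],[0,0,0,0,0,0,0],[0,0,0,0,0,0,0]]'
python3 - <<'E'
from h import *
im,p=snap("wrist");H=hsv(im);o=st()
for c in cnts((H[:,:,1]<60)&(H[:,:,2]>100),300):
    u=c.reshape(-1,2)
    if u[:,1].max()>290: continue
    z=o['tcp_pos'][2]-.069-.027+.005; print(cv2.boundingRect(c),'z',round(z,4))
    P=np.float32(ray(p,u,z)[:,:2]); r=cv2.minAreaRect(P); print(r)
    R=np.array(o['tool_rot']); print('in tool', ((np.array(r[0])-o['tcp_pos'][:2])@R[:2,:2]).round(4))
E
```

```text
t: 52.0
tcp_pos: [0.3857, 0.1889, 0.0954]
tool_rot: [[0.366, 0.931, -0.0], [0.931, -0.366, 0.0], [-0.0, -0.0, -1.0]]
wrist_force: [-2.9, -0.3, 5.9]
grip_width: 0.126
finger_force: 45.0
t: 52.75
tcp_pos: [0.3854, 0.1887, 0.1666]
tool_rot: [[0.366, 0.931, -0.001], [0.931, -0.366, -0.0], [-0.0, -0.0, -1.0]]
wrist_force: [0.3, 1.0, -1.2]
grip_width: 0.128
finger_force: 45.0
t 52.8 tcp [0.3853 0.1886 0.1664] R [[0.366, 0.931, -0.001], [0.931, -0.366, -0.001], [-0.001, -0.001, -1.0]] f [ 0.4 -0.7 -1.7] g 0.13
(307, 190, 167, 99) z 0.0754
((0.43038609623908997, 0.17164212465286255), (0.07022096961736679, 0.10541070252656937), 68.56629943847656)
in tool [0.0007 0.0482]
(249, 0, 147, 153) z 0.0754
((0.42383575439453125, 0.28104427456855774), (0.07471529394388199, 0.050284236669540405), 13.248924255371094)
in tool [0.1001 0.0021]
```

```bash
python3 nudge.py '[[0,0,0,0,0,0,-0.1119],[0,0,0,0,0,0,-0.1119],[0,0,0,0,0,0,-0.1119],[0,0,0,0,0,0,-0.1119],[0,0,0,0,0,0,0],[0,0,0,0,0,0,0],[0,0,0,0,0,0,0]]' | head -3
python3 - <<'E'
from h import *
o=st();delta([0.5484,0.1330,0.155])
# board top edges / clips seen from above w6 pose second estimate, using saved w6
im=cv2.imread('pics/w6.png')[:,:,::-1].copy()
p=ctrl.camera_params('wrist'); T=p['world_to_cam'];R=np.array(o['tool_rot']);Rct=T[:3,:3]@R
tc=R.T@((-T[:3,:3].T@T[:3,3])-o['tcp_pos'])
R6=np.array([[-0.069,0.998,0],[0.998,0.069,0],[0,0,-1.]]);C=np.array([.4695,.1745,.2976])+R6@tc
Q=Rct@R6.T; M=np.eye(4);M[:3,:3]=Q;M[:3,3]=-Q@C; p=dict(p,world_to_cam=M)
H=hsv(im)
for c in cnts((H[:,:,1]<60)&(H[:,:,2]>100),300):
    u=c.reshape(-1,2)
    if u[:,0].min()<440 or u[:,1].max()>290: continue
    r=cv2.minAreaRect(np.float32(ray(p,u,.021)[:,:2]));d=np.array(r[0])-[.6686,.1211];a=.073
    print(r,'board',(d@[np.cos(a),np.sin(a)]).round(4),(d@[-np.sin(a),np.cos(a)]).round(4))
E
```

```text
t: 53.38
tcp_pos: [0.3855, 0.1888, 0.1667]
tool_rot: [[-0.069, 0.998, -0.001], [0.998, 0.069, -0.0], [-0.0, -0.001, -1.0]]
t 53.38 tcp [0.3855 0.1888 0.1667] R [[-0.069, 0.998, -0.001], [0.998, 0.069, -0.0], [-0.0, -0.001, -1.0]] f [-0.9 -0.3 -1. ] g 0.126
tool d [-0.0669  0.1586  0.0116]
((0.7089698910713196, 0.14469021558761597), (0.07286083698272705, 0.05951578542590141), 3.9707999229431152) board 0.042 0.0206
((0.7011222839355469, 0.24908232688903809), (0.07285493612289429, 0.05831526592373848), 4.231305122375488) board 0.0418 0.1253
```

Both views agree on the clip lanes (board y = 0.0206 and 0.125).

```bash
python3 nudge.py '[[0,-0.0084,0.0198,0,0,0,0],[0,-0.0084,0.0198,0,0,0,0],[0,-0.0084,0.0198,0,0,0,0],[0,-0.0084,0.0198,0,0,0,0],[0,-0.0084,0.0198,0,0,0,0],[0,-0.0084,0.0198,0,0,0,0],[0,-0.0084,0.0198,0,0,0,0],[0,-0.0081,0.02,0,0,0,0],[0,0,0,0,0,0,0],[0,0,0,0,0,0,0],[0,0,0,0,0,0,0],[0,0,0,0.01,0,0,0],[0,0,0,0.01,0,0,0],[0,0,0,0.01,0,0,0],[0,0,0,0.01,0,0,0],[0,0,0,0.01,0,0,0],[0,0,0,0.007,0,0,0],[0,0,0,0,0,0,0],[0,0,0,0,0,0,0],[0,0,0,0,0,0,0]]'
python3 - <<'E'
from h import *
st();delta([0.5484,0.1330,0.1082]);delta([0.6222,0.1384,0.1082]);im,p=snap("wrist","w8")
E
```

```text
t: 55.05
tcp_pos: [0.549, 0.1338, 0.1103]
tool_rot: [[-0.073, 0.997, 0.0], [0.997, 0.073, 0.0], [0.0, 0.0, -1.0]]
wrist_force: [-0.3, 0.3, -1.1]
grip_width: 0.128
finger_force: 45.0
t 55.05 tcp [0.549  0.1338 0.1103] R [[-0.073, 0.997, 0.0], [0.997, 0.073, 0.0], [0.0, 0.0, -1.0]] f [-0.3  0.3 -1.1] g 0.128
tool d [-0.0007 -0.0006  0.0021]
tool d [-0.0007  0.0734  0.0021]
```

View pics/w8.png

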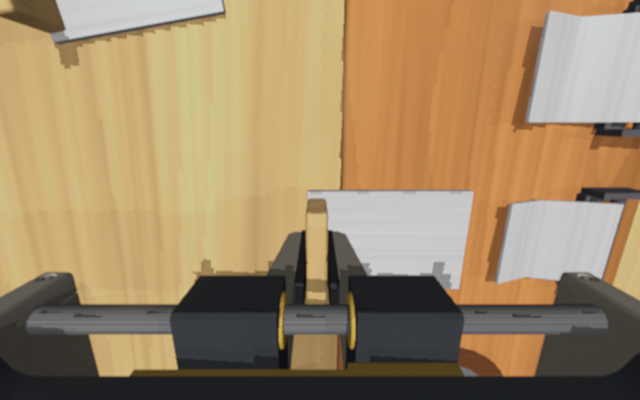

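The blade edge (column 472) lies just ahead of clip b's mouth (~505), square to it and in lane. Pushing.

```bash
python3 nudge.py '[[0,0,0,0.0012,0,0,0],[0,0,0.006,0,0,0,0],[0,0,0.006,0,0,0,0],[0,0,0.006,0,0,0,0],[0,0,0.006,0,0,0,0],[0,0,0.006,0,0,0,0]]'
python3 nudge.py '[[0,0,0.005,0,0,0,0],[0,0,0.005,0,0,0,0],[0,0,0.005,0,0,0,0],[0,0,0.005,0,0,0,0],[0,0,0.005,0,0,0,0],[0,0,0,0,0,0,0]]'
python3 - <<'E'
from h import *
delta([0.6222,0.1384,0.1082])
E
```

```text
t: 55.6
tcp_pos: [0.5796, 0.136, 0.1091]
tool_rot: [[-0.073, 0.997, 0.0], [0.997, 0.073, 0.0], [0.0, 0.0, -1.0]]
wrist_force: [-0.5, 0.1, -2.0]
grip_width: 0.13
finger_force: 45.0
t: 56.1
tcp_pos: [0.6049, 0.1379, 0.109]
tool_rot: [[-0.073, 0.997, 0.001], [0.997, 0.073, 0.0], [0.0, 0.002, -1.0]]
wrist_force: [0.9, -0.5, -3.6]
grip_width: 0.128
finger_force: 45.0
tool d [-0.0007  0.0173  0.0009]
```

```bash
python3 nudge.py '[[0,0,0.003,0,0,0,0],[0,0,0.003,0,0,0,0],[0,0,0.003,0,0,0,0],[0,0,0.003,0,0,0,0],[0,0,0,0,0,0,0]]'
python3 nudge.py '[[0,0,0.002,0,0,0,0],[0,0,0.002,0,0,0,0],[0,0,0,0,0,0,0]]'
python3 - <<'E'
from h import *
delta([0.6222,0.1384,0.1082])
E
```

```text
t: 56.52
tcp_pos: [0.6164, 0.1388, 0.1091]
tool_rot: [[-0.073, 0.997, 0.001], [0.997, 0.073, 0.0], [0.0, 0.001, -1.0]]
wrist_force: [1.5, 0.5, -3.7]
grip_width: 0.131
finger_force: 45.0
t: 56.77
tcp_pos: [0.6199, 0.139, 0.109]
tool_rot: [[-0.073, 0.997, 0.0], [0.997, 0.073, 0.0], [0.0, 0.0, -1.0]]
wrist_force: [-1.6, -0.4, -3.7]
grip_width: 0.13
finger_force: 45.0
tool d [-0.0007  0.0022  0.0008]
```

```bash
for i in 1; do python3 nudge.py '[[0,0,0.0015,0,0,0,0],[0,0,0.0015,0,0,0,0],[0,0,0,0,0,0,0]]' | sed -n '2p;4p'; done
python3 nudge.py '[[0,0,0.0015,0,0,0,0],[0,0,0,0,0,0,0]]' | sed -n '2p;4p'
python3 nudge.py '[[0,0,0.0015,0,0,0,0],[0,0,0,0,0,0,0]]' | sed -n '2p;4p'
python3 - <<'E'
from h import *
im,p=snap("wrist","w9")
E
```

```text
tcp_pos: [0.6214, 0.139, 0.1086]
wrist_force: [-5.5, -0.5, -2.4]
tcp_pos: [0.6216, 0.139, 0.1083]
wrist_force: [-9.8, -1.1, 0.3]
tcp_pos: [0.6219, 0.139, 0.1082]
wrist_force: [-16.0, -1.0, 5.8]
```

View pics/w9.png

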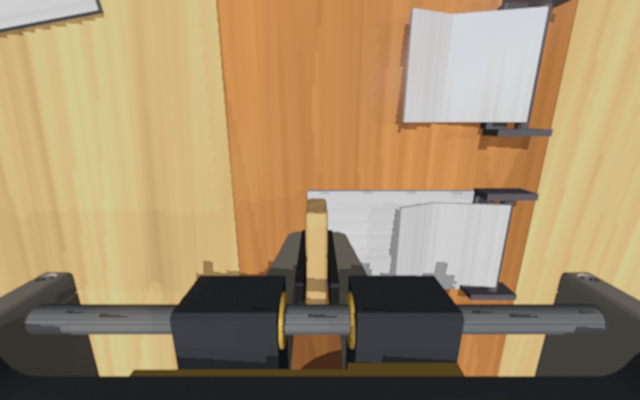

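Clip b: the blade is under the raised flap and the force rise at the stop shows it is home, exactly where predicted. Releasing with a small opening.

```bash
python3 nudge.py '[[0,0,-0.002,0.0005,0,0,0],[0,0,0,0,0,0,0],[0.16,0,0,0,0,0,0],[0.2,0,0,0,0,0,0],[0.3,0,0,0,0,0,0],[0.3,0,0,0,0,0,0],[0.3,0,0,0,0,0,0],[0.3,0,0,0,0,0,0]]'
python3 nudge.py '[[0.3,0,0,-0.01,0,0,0],[0.3,0,0,-0.01,0,0,0],[0.3,0,0,-0.02,0,0,0],[0.3,0,0,-0.02,0,0,0],[0.3,0,0,-0.02,0,0,0],[0.3,0,0,-0.02,0,0,0],[0.3,0,0,-0.02,0,0,0],[0.3,0,0,-0.02,0,0,0],[0.3,0,0,0,0,0,0],[0.3,0,0,0,0,0,0]]' | head -2
python3 - <<'E'
from h import *
im,p=snap("wrist");H=hsv(im);st()
for c in cnts((H[:,:,1]<60)&(H[:,:,2]>100),300):
    if c.reshape(-1,2)[:,1].max()>290: continue
    r=cv2.minAreaRect(np.float32(ray(p,c.reshape(-1,2),0.005)[:,:2])); print(cv2.boundingRect(c),r)
delta([0.45,0.2,0.25])
E
```

```text
t: 58.07
tcp_pos: [0.6242, 0.1393, 0.1089]
tool_rot: [[-0.073, 0.997, 0.001], [0.997, 0.073, 0.0], [0.0, 0.001, -1.0]]
wrist_force: [0.3, 0.6, -0.2]
grip_width: 0.3
finger_force: 0.0
t: 58.9
tcp_pos: [0.6243, 0.1394, 0.2505]
t 58.95 tcp [0.6236 0.1392 0.249 ] R [[-0.073, 0.997, 0.001], [0.997, 0.073, 0.0], [0.0, 0.001, -1.0]] f [ 1.  -0.4 -0.7] g 0.3
(308, 161, 114, 61) ((0.6832950711250305, 0.14029935002326965), (0.1327391117811203, 0.07364381849765778), 4.301136493682861)
(359, 62, 73, 62) ((0.703313410282135, 0.25234419107437134), (0.07559214532375336, 0.062292229384183884), 4.28079080581665)
(80, 0, 114, 79) ((0.4291478395462036, 0.28900346159935), (0.10512080788612366, 0.07098238170146942), 12.23775863647461)
tool d [ 0.0733 -0.1687 -0.0012]
```

```bash
python3 nudge.py '[[0.3,0.0157,-0.023,0.003,0,0,0],[0.3,0.0157,-0.023,0.003,0,0,0],[0.3,0.0157,-0.023,0.003,0,0,0],[0.3,0.0157,-0.023,0.003,0,0,0],[0.3,0.0157,-0.023,0.003,0,0,0],[0.45,0.0157,-0.023,0.003,0,0,0],[0.45,0.0157,-0.023,0.003,0,0,0],[0.45,0.0157,-0.023,0.003,0,0,0],[0.45,0.0157,-0.023,0.003,0,0,0],[0.45,0.0157,-0.023,0.003,0,0,0],[0.45,0,0,0,0,0,-0.08],[0.45,0,0,0,0,0,-0.08],[0.45,0,0,0,0,0,0],[0.45,0,0,0,0,0,0],[0.45,0,0,0,0,0,0]]' | head -3
python3 - <<'E'
from h import *
im,p=snap("wrist","w10");H=hsv(im);st()
for c in cnts((H[:,:,1]<60)&(H[:,:,2]>100),300):
    if c.reshape(-1,2)[:,1].max()>290: continue
    r=cv2.minAreaRect(np.float32(ray(p,c.reshape(-1,2),0.005)[:,:2])); b=cv2.boxPoints(r); print(cv2.boundingRect(c),r)
delta([0.383,0.279,0.15])
E
```

```text
t: 60.2
tcp_pos: [0.3826, 0.2787, 0.218]
tool_rot: [[-0.228, 0.974, -0.001], [0.974, 0.228, -0.001], [-0.0, -0.001, -1.0]]
t 60.25 tcp [0.3827 0.2787 0.2181] R [[-0.229, 0.974, -0.001], [0.974, 0.229, -0.0], [-0.0, -0.001, -1.0]] f [-0.6 -0.4  0.7] g 0.45
(309, 162, 101, 65) ((0.42758479714393616, 0.28977686166763306), (0.1059216558933258, 0.0711735188961029), 13.229016304016113)
tool d [0.0002 0.0004 0.0681]
```

```bash
python3 nudge.py '[[0.45,0,0,0.0175,0,0,0],[0.45,0,0,0.0175,0,0,0],[0.45,0,0,0.0175,0,0,0],[0.45,0,0,0.0175,0,0,0],[0.45,0,0,0.0175,0,0,0],[0.45,0,0,0.0175,0,0,0],[0.45,0,0,0.0172,0,0,0],[0.45,0,0,0,0,0,0],[0.45,0,0,0,0,0,0],[0.45,0,0,0,0,0,0],[0,0,0,0,0,0,0],[0,0,0,0,0,0,0],[0,0,0,0,0,0,0],[0,0,0,0,0,0,0],[0,0,0,0,0,0,0],[0,0,0,0,0,0,0],[0,0,0,0,0,0,0],[0,0,0,0,0,0,0]]' 45
python3 nudge.py '[[0,0,0,-0.012,0,0,0],[0,0,0,-0.012,0,0,0],[0,0,0,-0.012,0,0,0],[0,0,0,-0.012,0,0,0],[0,0,0,-0.012,0,0,0],[0,0,0,-0.012,0,0,0],[0,0,0,0,0,0,0],[0,0,0,0,0,0,0],[0,0,0,0,0,0.08],[0,0,0,0,0,0.08]]' >/dev/null 2>&1; python3 nudge.py '[[0,0,0,0,0,0,0],[0,0,0,0,0,0,0]]'
python3 - <<'E'
from h import *
im,p=snap("wrist");H=hsv(im);o=st()
for c in cnts((H[:,:,1]<60)&(H[:,:,2]>100),300):
    u=c.reshape(-1,2)
    if u[:,1].max()>295: continue
    z=o['tcp_pos'][2]-.0955+.005; r=cv2.minAreaRect(np.float32(ray(p,u,z)[:,:2])); print(r)
    R=np.array(o['tool_rot']); print('in tool', ((np.array(r[0])-o['tcp_pos'][:2])@R[:2,:2]).round(4))
E
```

```text
t: 61.75
tcp_pos: [0.3827, 0.279, 0.0965]
tool_rot: [[-0.231, 0.973, -0.0], [0.973, 0.231, 0.0], [0.0, -0.0, -1.0]]
wrist_force: [-1.1, -1.7, 6.0]
grip_width: 0.126
finger_force: 45.0
t: 61.92
tcp_pos: [0.3827, 0.279, 0.0965]
tool_rot: [[-0.231, 0.973, -0.0], [0.973, 0.231, -0.0], [-0.0, -0.0, -1.0]]
wrist_force: [-1.8, -1.0, 5.4]
grip_width: 0.129
finger_force: 45.0
t 61.97 tcp [0.3827 0.279  0.0965] R [[-0.231, 0.973, -0.0], [0.973, 0.231, -0.0], [-0.0, -0.0, -1.0]] f [-1.6 -2.1  5.5] g 0.127
((0.42858442664146423, 0.2913852035999298), (0.1044815257191658, 0.0696781724691391), 13.382379531860352)
in tool [0.0014 0.0475]
```

```bash
python3 nudge.py '[[0,0,0,-0.012,0,0,0],[0,0,0,-0.012,0,0,0],[0,0,0,-0.012,0,0,0],[0,0,0,-0.012,0,0,0],[0,0,0,-0.012,0,0,0],[0,0,0,0,0,0,0],[0,0,0,0,0,0,0.08],[0,0,0,0,0,0,0.08],[0,0,0,0,0,0,0],[0,0,0,0,0,0,0],[0,0,0,0,0,0,0]]'
python3 - <<'E'
from h import *
st();delta([0.5408,0.2364,0.15])
E
```

```text
t: 62.88
tcp_pos: [0.3825, 0.2788, 0.1558]
tool_rot: [[-0.076, 0.997, -0.001], [0.997, 0.076, -0.0], [-0.0, -0.001, -1.0]]
wrist_force: [-0.6, -0.2, -1.4]
grip_width: 0.126
finger_force: 45.0
t 62.88 tcp [0.3825 0.2788 0.1558] R [[-0.076, 0.997, -0.001], [0.997, 0.076, -0.0], [-0.0, -0.001, -1.0]] f [-0.6 -0.2 -1.4] g 0.126
tool d [-0.0543  0.1546  0.0057]
```

```bash
python3 nudge.py '[[0,-0.0068,0.0193,0,0,0,0],[0,-0.0068,0.0193,0,0,0,0],[0,-0.0068,0.0193,0,0,0,0],[0,-0.0068,0.0193,0,0,0,0],[0,-0.0068,0.0193,0,0,0,0],[0,-0.0068,0.0193,0,0,0,0],[0,-0.0068,0.0193,0,0,0,0],[0,-0.0067,0.0195,0,0,0,0],[0,0,0,0,0,0,0],[0,0,0,0,0,0,0],[0,0,0,0,0,0,0],[0,0,0,0.011,0,0,0],[0,0,0,0.011,0,0,0],[0,0,0,0.011,0,0,0],[0,0,0,0.011,0,0,0],[0,0,0,0,0,0,0],[0,0,0,0,0,0,0],[0,0,0,0,0,0,0],[0,0,0,0,0,0,0]]'
python3 - <<'E'
from h import *
st();delta([0.5408,0.2364,0.1097]);delta([0.6140,0.2418,0.1097])
E
```

```text
t: 64.47
tcp_pos: [0.5411, 0.2363, 0.1126]
tool_rot: [[-0.073, 0.997, 0.001], [0.997, 0.073, 0.0], [0.0, 0.001, -1.0]]
wrist_force: [-1.1, 0.3, -0.3]
grip_width: 0.127
finger_force: 45.0
t 64.47 tcp [0.5411 0.2363 0.1126] R [[-0.073, 0.997, 0.001], [0.997, 0.073, 0.0], [0.0, 0.001, -1.0]] f [-1.1  0.3 -0.3] g 0.127
tool d [ 0.0002 -0.0003  0.0029]
tool d [0.0002 0.0731 0.003 ]
```

```bash
python3 nudge.py '[[0,0,0,0.0025,0,0,0],[0,0,0.006,0,0,0,0],[0,0,0.006,0,0,0,0],[0,0,0.006,0,0,0,0],[0,0,0.006,0,0,0,0],[0,0,0.006,0,0,0,0]]' | sed -n '2p;4p'
python3 nudge.py '[[0,0,0.005,0,0,0,0],[0,0,0.005,0,0,0,0],[0,0,0.005,0,0,0,0],[0,0,0.005,0,0,0,0],[0,0,0.005,0,0,0,0],[0,0,0,0,0,0,0]]' | sed -n '2p;4p'
python3 nudge.py '[[0,0,0.003,0,0,0,0],[0,0,0.003,0,0,0,0],[0,0,0.003,0,0,0,0],[0,0,0.003,0,0,0,0],[0,0,0,0,0,0,0]]' | sed -n '2p;4p'
python3 nudge.py '[[0,0,0.002,0,0,0,0],[0,0,0.002,0,0,0,0],[0,0,0,0,0,0,0]]' | sed -n '2p;4p'
```

```text
tcp_pos: [0.5717, 0.2384, 0.1099]
wrist_force: [0.4, 0.7, -0.3]
tcp_pos: [0.5969, 0.2403, 0.1098]
wrist_force: [0.5, 0.2, -3.3]
tcp_pos: [0.6084, 0.2411, 0.1099]
wrist_force: [0.1, -0.1, -2.8]
tcp_pos: [0.612, 0.2414, 0.1098]
wrist_force: [-0.3, -0.9, -3.5]
```

```bash
python3 nudge.py '[[0,0,0.0015,0,0,0,0],[0,0,0.0015,0,0,0,0],[0,0,0,0,0,0,0]]' | sed -n '2p;4p'
python3 nudge.py '[[0,0,0.0015,0,0,0,0],[0,0,0,0,0,0,0]]' | sed -n '2p;4p'
```

```text
tcp_pos: [0.6137, 0.2414, 0.1095]
wrist_force: [-4.5, 0.2, -2.1]
tcp_pos: [0.6139, 0.2414, 0.1092]
wrist_force: [-9.5, -0.3, -0.9]
```

```bash
python3 nudge.py '[[0,0,-0.001,0.0005,0,0,0],[0,0,0,0,0,0,0],[0.16,0,0,0,0,0,0],[0.2,0,0,0,0,0,0],[0.3,0,0,0,0,0,0],[0.3,0,0,0,0,0,0],[0.3,0,0,0,0,0,0],[0.3,0,0,0,0,0,0]]'
python3 nudge.py '[[0.3,0,0,-0.01,0,0,0],[0.3,0,0,-0.01,0,0,0],[0.3,0,0,-0.02,0,0,0],[0.3,0,0,-0.02,0,0,0],[0.3,0,0,-0.02,0,0,0],[0.3,0,0,-0.02,0,0,0],[0.3,0,0,-0.02,0,0,0],[0.3,0,0,-0.02,0,0,0],[0.3,0,0,-0.02,0,0,0],[0.3,0,0,-0.02,0,0,0],[0.3,0.02,-0.03,0,0,0,0],[0.3,0.02,-0.03,0,0,0,0],[0.3,0.02,-0.03,0,0,0,0],[0.3,0.02,-0.03,0,0,0,0],[0.3,0.02,-0.03,0,0,0,0],[0.3,0.02,-0.03,0,0,0,0],[0.3,0,0,0,0,0,0],[0.3,0,0,0,0,0,0],[0.3,0,0,0,0,0,0]]' | head -2
python3 - <<'E'
from h import *
im,p=snap("top"); a=cv2.resize(im[110:280,180:420,::-1],None,fx=2.5,fy=2.5,interpolation=cv2.INTER_CUBIC); cv2.imwrite('pics/topE.png',a)
s,_=snap("scene"); b=cv2.resize(s[160:280,270:450,::-1],None,fx=4,fy=4,interpolation=cv2.INTER_CUBIC); cv2.imwrite('pics/scE.png',b)
E
```

```text
t: 67.22
tcp_pos: [0.6156, 0.2417, 0.1096]
tool_rot: [[-0.073, 0.997, 0.001], [0.997, 0.073, 0.0], [0.0, 0.001, -1.0]]
wrist_force: [-0.0, -0.3, 0.0]
grip_width: 0.3
finger_force: 0.0
t: 68.8
tcp_pos: [0.4273, 0.3483, 0.2904]
```

View pics/topE.png

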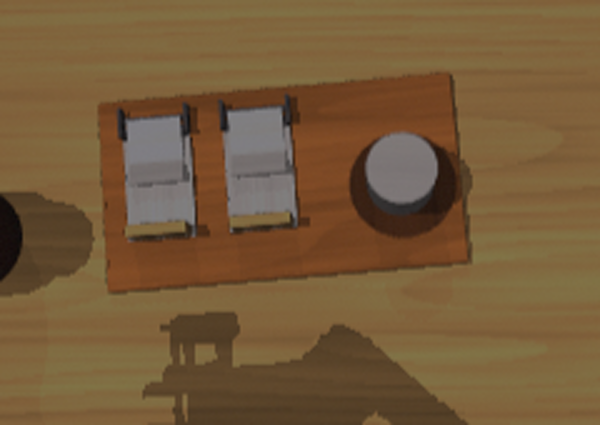

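View pics/scE.png

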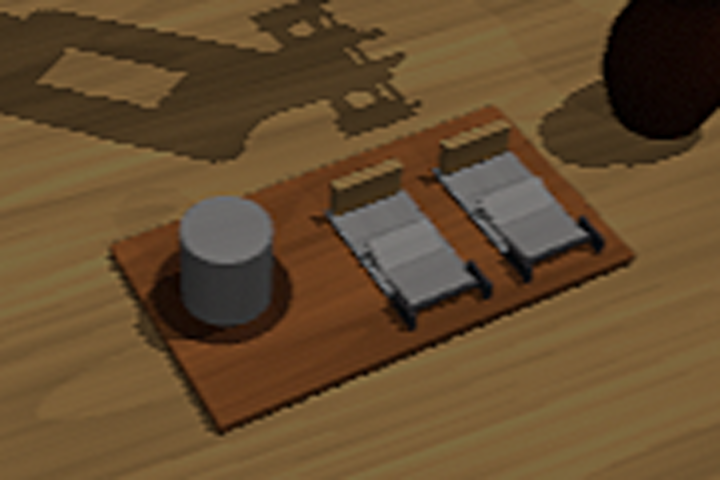

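The top crop shows both scrapers square under raised flaps, at (160,180) and (262,170), and the cup stack upright at (400,170) on the inlay. The scene crop agrees, so I'm handing in.

```bash
python3 -c "
from rig import ctrl
print(ctrl.job_done())"
```

```text
the job is handed in; nothing more can be done
None
```

The job is handed in at about 69 s of the 208 s: all five cups are nested on the inlay and both scrapers are home in their clips, judged from the final images and force readings, since hand-in returned no score.

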